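# Shut and lock the sandwich press for storage

## Robot

A 7-joint arm with a two-finger parallel gripper is mounted at the origin on the work surface. World frame = base frame: x ahead of the robot, y to its left, z up, the work surface at z = 0. Lengths are in m, angles in rad, forces in N, time in s.
With the tool pointing down it reaches from about 0.425 to 0.875 m from the base axis. Payload 4.7 kg.
Tool frame: the origin (TCP) lies midway between the tips of the shut fingers; the grasp point (between the pads) lies 19 mm behind it; z points along the fingers, y is the line along which they close (so a half turn about z gives the same grasp; the last joint's range is limited). The gripper opens to 87 mm and grips with 3 to 60 N. Pads are 19 mm wide; open, the fingers measure 117 mm over their backs; the gripper's body (75 mm by 190 mm) begins 51 mm behind the grasp point.
Start: joints at [-1.201, 0.321, -0.07, 1.45, 0.023, 1.371, -0.057], TCP at [0.226, 0.609, 0.19] pointing down, gripper open.
Joint ranges: [-2.86, 2.86], [-0.3, 2.09], [-1.38, 1.24], [0.06, 2.45], [-1.56, 4.7], [0.09, 2.05], [-2.69, 2.69]. Speed limits (rad/s): [2.57, 2.57, 3.14, 3.14, 3.14, 3.14, 3.14].

## Interface

Orientations are given as a 3x3 rotation matrix whose columns are the frame's x, y, z axes.
In Python, from bench import sensors, eyes, robot gives the robot as it stands.
- The arm moves only by the tool play_rows, never from a script. Its argument "motion" is a list of rows, each an object of numbers: "wx", "wy", "wz": the turn, a rotation vector about the tool's x, y, z normalised to -1 to 1, where 1 is 90 degrees; "x", "y", "z": the shift along the tool's x, y, z normalised to -1 to 1, where 1 is 200 mm; "hand": the opening, from -1 (shut) to 1 (fully open). In form: [{"wx": .., "wy": .., "wz": .., "x": .., "y": .., "z": .., "hand": ..}, ...]. A call has 1 to 20 rows; each row is the pose to reach, as a shift and turn from the pose commanded when the call began, along the tool's axes at that moment; what a row does not reach only later rows make up. A row lasts 1/10 s, in which the tool goes at most 50 mm and 8.59 degrees, less where a joint would pass 70% of its speed; a pose out of reach is approached as far as the arm can. A call with a number of a shift or a turn outside -1 to 1 is refused whole. A call with a gripper value outside its range is refused whole. The fingers move at their own pace and stop on an object; "force" is the grip in N (left out, the last holds). Time passes only in rows, so rows that repeat a pose let the fingers close. It gives the time, the measured TCP pose, the force, the opening and the grip force at its end, in the units of the state.
- sensors.observe(): the state, without advancing time (a new reading comes with each control period).
- eyes.get_image(name): name is "side" or "top"; returns the picture (400x640x3 uint8, blue, green, red); there is no depth.
- eyes.camera_model(name): a dict with "mtx" (3x3 intrinsics, pixels), "k1" (the pictures are not rectified: a ray, as slopes to the right and down, at radius r is drawn at 1 + k1 r^2 times it, then the intrinsics apply), "extrinsics" (4x4, takes a point from camera to world coordinates). Camera axes: x right, y up, looking along -z (the intrinsics and any distortion apply to the point x, -y, -z); pixel columns grow to the right and rows downward; lengths in m; the calibration is good to about 2 mm. A picture is of the moment at which its call begins. camera_model takes no time and is no camera call.
- robot.finish_job(): hands the job in; it is judged then, once.
The state is a dict: "time": time; "joint_positions": joint angles; "qvel": joint speeds; "effort": joint torques, N m; "tcp_pos": TCP position; "orientation": TCP orientation; "force": force on the tool from outside, world axes, zero at the start; "moment": the same for the moment, N m; "opening": finger opening in m; "finger_force": force on a finger pad.
Only numpy, scipy, OpenCV 4.12 (cv2) and the standard library are available. Lean on these libraries where they do the work, as an engineer would, in place of code of your own. Each camera call takes 0.05 s, during which the arm holds its last target. There are 200 camera calls.

## Task

The sandwich press has been left ajar to dry and is to be put away. Shut its lid fully, then swing the steel hook at its front up over the lid's handle and press it home until it clicks behind its catch, without forcing it, then push the white sliding lock across over the hook as far as it goes. Leave everything else on the worktop where it is.

Things in the scene. Friction and masses are not known exactly. Their poses are not given: they have to be found in the camera images.
- press: Two-plate sandwich press: steel body 250 deep x 290 wide, 98 tall when shut, black handle across the lid's front edge. It does not shift on the worktop. Origin: centre of its underside; its own -x axis points out of its front (handle side), y along its width, z up. Offsets in the other entries are in mm in this frame, lid shut.
- lid (a joint): Lid hinge angle, rad: 0 shut on its stop, grows as the lid opens upwards. Axis along the press's y through x +125, z 70. Stiff hinge: the lid stays where it is left; 1 to 5 N down on the handle moves it.
- lid_push (a point): Point on top of the lid's black handle, on the half without the lock (x -163, y 35, z 100), a good place to push the lid down; moves with it. Handle bar: x -182 to -145, y -105 to 105, z 70 to 100. A notch in its middle (y -17 to 17, floor z 92) takes the hook; the catch is a steel bar along y across the notch, top at z 97.5, x -160.
- hook (a joint): Hook angle, rad: 0 home behind the catch (strap upright, its end turned inwards over the handle), 1.57 lying straight out to the front; stops at 1.9 and -0.02. Light friction holds it at any angle. At about 0.18 its sprung tip meets the catch bar and must be pressed over it, with 13 to 20 N at the red pad; past 0.09 it clicks in. It cannot close with the lid open or the lock across.
- hook_hinge (a point): Centre of the hook's hinge pin (x -182, y 0, z 40), low on the front of the base, axis along y, between two ears that reach 25 to either side.
- hook_end (a point): On the hook's strap, 58 from the hinge, centre of its 28 width and 5 thickness: place to pinch it across its width (y). The strap ends 68 from the hinge; the inward end (nose, 20 wide) reaches 31 in from the strap. With the hook nearly home, fingers either side of the strap run against the handle, which is wider than it.
- thumb_pad: Origin: centre of the outer face of the red ribbed thumb pad (16 wide, 22 long, 6 thick) on the outside of the strap, 50 from the hinge; at x -190, z 90 when home, 8 proud of the handle's front. Rubber, gives 1 to 2 under load. Its own -x faces out. Press here towards the press to close the hook; well over 30 N would break it.
- lock (a joint): Travel of the sliding lock on top of the handle, m: 0 open (away from the hook), 0.030 at its end stop, its steel tongue (12 wide, 4 thick, z 104 to 108) across the top of the hook. Slides along the press's +y, friction about 2 N, rides on the lid.
- lock_grip (a point): Centre of the lock's white grip block, 16 (x) x 14 (y) x 17 (z); at x -163, y -78 plus the travel, z 116 when the lid is shut; its top at z 124, the handle's top under it at z 100.
- turner: Wooden-handled turner 280 long, lying in front of the press. Origin: centre, underside.
- ramekin: Small white bowl, 72 across, 42 high, beside the press on the lock's side. Origin: centre, underside.
- mug: Blue mug, 82 across, 95 high. Origin: centre, underside.
- relish: Amber jar with brass cap, 68 across, 105 high. Origin: centre, underside.
- butter: White butter dish, 100 x 160, 69 high. Origin: centre, underside.
- mill: Dark wooden pepper mill, 56 across, 158 high. Origin: centre, underside.
- canister: Steel canister, 96 across, 135 high. Origin: centre, underside.
Things that resemble listed ones, but are neither listed nor needed, are in the scene too. What is shaped like the butter but red or turquoise is not meant.

How it is judged:
On the way, in this order (a step that is already met when the one before it is completed fails the run):
1. the lid is fully shut (value of joint lid below 0.02 rad), for 0.2 s.
2. the hook is home behind its catch on the shut lid (value of joint lid below 0.02 rad and value of joint hook below 0.05 rad), for 0.2 s.
3. the sliding lock is across at its end stop, hook still home (all of step 2 and value of joint lock above 0.028 m), for 0.2 s.
At the end, for the whole second after the job is handed in: Lid shut (under 0.02 rad), hook home behind its catch (under 0.05 rad), sliding lock within 2 mm of its 30 mm end stop, everything else at rest within 30 mm of where it stood (all of step 3 and linear speed of each of turner, ramekin, mug, relish, butter, mill, canister below 0.02 m/s); the robot touches nothing.
It fails at once if another thing on the worktop is pushed more than 30 mm from its place (distance of any of turner, ramekin, mug, relish, butter, mill, canister from where it was at the start of the episode above 0.03 m).
It fails at once if the hook is forced: its red pad is pressed with more than 45 N (contact force between any of the fingers, the arm and thumb_pad above 45 N).
It also fails if it takes over 72 s, if anything falls off the work surface, if the arm or the gripper's body presses on something with over 40 N, if the wrist force passes 120 N, or if a joint passes its speed limit or range.

## Working session

There is one attempt and no reset: what is moved stays moved. The work goes in short steps, Python scripts to look and compute and a tool call to move; the robot and the scene stay as the last step left them, time stands still between calls to the robot, and variables do not carry over. Pictures are saved under pics/ and viewed, at most 10 in all, crops included, and the job is handed in when it is done.

Besides the shell and the picture viewer there is one more tool, called after "Call:" as name(argument=value, ...), one argument or row to a line, values as JSON. play_rows: Moves the arm, as the interface text tells. Scaled input: -1 to 1 covers 200 mm each way for a shift and 90 degrees each way for a turn. Its arguments: {"type":"object","properties":{"motion":{"type":"array","items":{"type":"object","properties":{"wx":{"type":"number","minimum":-1,"maximum":1},"wy":{"type":"number","minimum":-1,"maximum":1},"wz":{"type":"number","minimum":-1,"maximum":1},"x":{"type":"number","minimum":-1,"maximum":1},"y":{"type":"number","minimum":-1,"maximum":1},"z":{"type":"number","minimum":-1,"maximum":1},"hand":{"type":"number"}}}},"force":{"type":"number"}},"required":["motion"]}

```bash
mkdir -p pics; python3 - <<'E'
from bench import sensors,eyes
import cv2,numpy as np
for n in("side","top"):
    cv2.imwrite(f"pics/{n}0.png",eyes.get_image(n)); m=eyes.camera_model(n); print(n,np.round(m["mtx"],1).tolist(),m["k1"],np.round(m["extrinsics"],4).tolist())
s=sensors.observe();print(s["time"],s["tcp_pos"],np.round(s["orientation"],3).tolist(),s["force"],s["opening"])
E
```

```text
side [[362.7, 0.0, 315.4], [0.0, 362.7, 202.0], [0.0, 0.0, 1.0]] 0.008706307335373625 [[0.8717, 0.3423, -0.3506, -0.0189], [-0.4898, 0.5877, -0.644, -0.9922], [-0.0144, 0.7331, 0.68, 1.0665], [0.0, 0.0, 0.0, 1.0]]
top [[362.2, 0.0, 314.5], [0.0, 362.2, 191.1], [0.0, 0.0, 1.0]] -0.020266710725522948 [[0.0112, 0.9987, -0.0492, 0.4039], [-0.9997, 0.01, -0.0235, -0.1045], [-0.023, 0.0494, 0.9985, 1.1904], [0.0, 0.0, 0.0, 1.0]]
0.1 [0.22628951 0.60876314 0.18926344] [[-0.937, 0.348, -0.0], [0.348, 0.937, -0.002], [-0.0, -0.002, -1.0]] [-0.51438625 -0.15608254  0.47791933] 0.08697541274021006
```

View pics/side0.png

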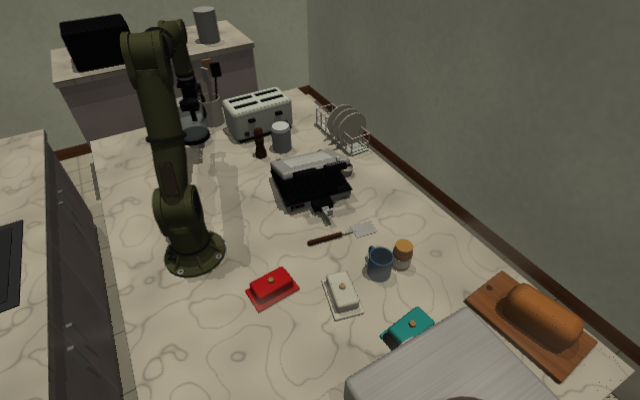

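View pics/top0.png

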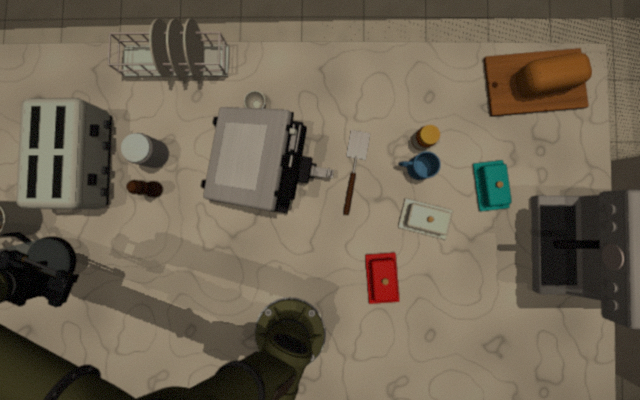

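The front of the press faces world −y (right in the top view, around px 300,160). The hook lies out in front at (325,172), the ramekin is at (256,100) on the far side, and the turner is at (355,165). I'll zoom in next.

```bash
python3 - <<'E'
import cv2,numpy as np
a=cv2.imread("pics/top0.png")[85:225,190:380]; b=cv2.imread("pics/side0.png")[140:260,255:385]
a=cv2.resize(a,None,fx=4,fy=4,interpolation=cv2.INTER_CUBIC);b=cv2.resize(b,None,fx=5,fy=5,interpolation=cv2.INTER_CUBIC)
f=lambda i:np.clip(255*(i/255.)**.5,0,255).astype('uint8')
cv2.imwrite("pics/ta.png",f(a));cv2.imwrite("pics/sa.png",f(b))
E
```

```text
(no output)
```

View pics/ta.png

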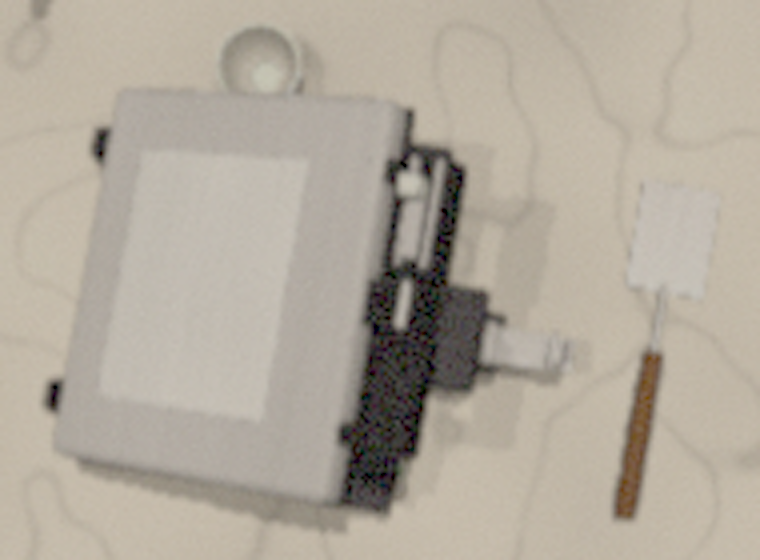

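View pics/sa.png

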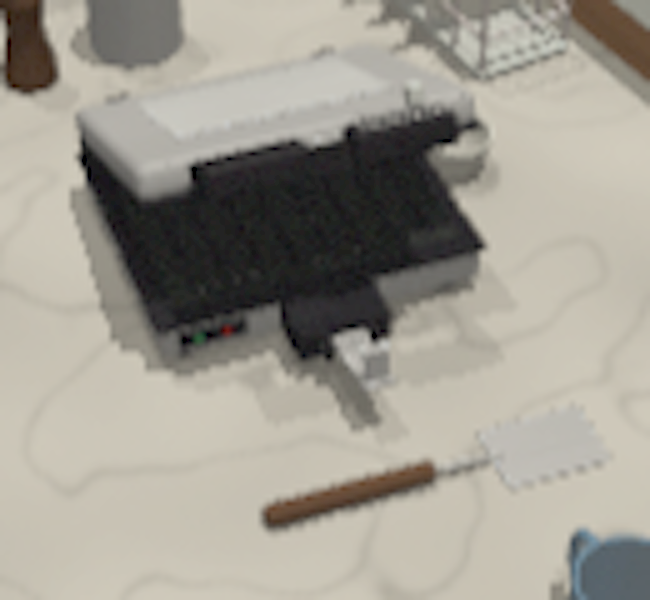

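The top crop shows the lock grip at (410,180), the catch at (402,304), the handle's front-lower ends at (463,165) and (390,508), and the hook tip near (560,352). The side crop shows the base's lower front corners at about (165,365) and (480,285). I'll fit the pose to these points.

```bash
cat > h.py <<'E'
import numpy as np,cv2
from scipy.optimize import least_squares
from bench import eyes,sensors
C={n:eyes.camera_model(n) for n in("side","top")}
def proj(n,P):
    m=C[n];E=np.array(m["extrinsics"]);p=(np.atleast_2d(P)-E[:3,3])@E[:3,:3]
    s=np.c_[p[:,0]/-p[:,2],p[:,1]/p[:,2]];s=s*(1+m["k1"]*(s**2).sum(1,keepdims=True))
    K=np.array(m["mtx"]);return s*[K[0,0],K[1,1]]+K[:2,2]
def W(q,p,part):
    x,y,yaw,th,ph=q;p=np.array(p,float)/1000
    if part!='b':
        h,a=(np.array([.125,0,.07]),th) if part=='l' else (np.array([-.182,0,.04]),-ph)
        # opening lid lifts the -x side; hook falls towards -x
        c,s=np.cos(a),np.sin(a);d=p-h
        p=h+np.array([c*d[0]+s*d[2],d[1],-s*d[0]+c*d[2]])
    c,s=np.cos(yaw),np.sin(yaw)
    return np.array([x+c*p[0]-s*p[1],y+s*p[0]+c*p[1],p[2]])
T=lambda a,b:('top',189.6+a/4,84.6+b/4)
S=lambda a,b:('side',254.6+a/5,139.6+b/5)
E
cat > fit.py <<'E'
from h import *
F=[(T(410,180),(-163,-78,124),'l'),(T(402,304),(-160,0,97),'l'),(T(463,165),(-182,-105,70),'l'),(T(390,508),(-182,105,70),'l'),
(S(197,212),(-182,105,70),'l'),(S(165,365),(-125,145,0),'b'),(S(480,285),(-125,-145,0),'b'),
(T(566,352),(-182,0,108),'h')]
def r(q):return np.concatenate([(proj(o[0],W(q,p,k))[0]-o[1:]) for o,p,k in F])
f=least_squares(r,[.45,.15,1.5,.4,1.5],loss='soft_l1');q=f.x;np.save('q.npy',q)
print(np.round(q,4));print(np.round(f.fun.reshape(-1,2),1).tolist())
def box(x,y,z):return [(a,b,c) for a in x for b in y for c in z]
L=[(box((-182,-145),(-105,105),(70,100)),'l'),(box((-171,-155),(-85,-71),(108,124)),'l'),(box((-125,125),(-145,145),(0,40)),'b'),
(box((-184.5,-179.5),(-14,14),(40,108)),'h'),(box((-182,-151),(-10,10),(104,108)),'h'),(box((-190,-184),(-8,8),(79,101)),'h'),(box((-190,-174),(-25,25),(32,48)),'b')]
co=[(0,255,0),(255,0,255),(255,0,0),(0,0,255),(0,255,255),(255,255,0),(0,128,255)]
for n,o,k,(w,h) in(("top",(190,85),4,(760,560)),("side",(255,140),5,(650,600))):
    im=cv2.imread(f"pics/{n[0]}a.png")
    for (B,part),c in zip(L,co):
        P=(proj(n,[W(q,p,part) for p in B])-o+.4)*k
        for i in range(8):
            for b in(1,2,4):
                if i&b==0:cv2.line(im,*[tuple(int(v) for v in P[j]) for j in(i,i|b)],c,1)
    globals()[n]=im
s=cv2.resize(side[:600],None,fx=.93,fy=.93)
im=np.zeros((560,800,3),'uint8');im[:,:]=0
a=top[60:540,40:640];b=side[30:450,50:500]
a=cv2.resize(a,(430,344));b=cv2.resize(b,(369,344));cv2.imwrite("pics/ov.png",np.hstack([a,b]))
E
python3 fit.py
```

```text
[0.5598 0.1175 1.3935 0.3819 1.3826]
[[-1.2, 0.5], [-1.2, -0.4], [1.9, 0.6], [5.9, -11.7], [2.2, -0.2], [-0.8, 0.2], [-0.0, 0.3], [-0.6, 0.9]]
```

View pics/ov.png

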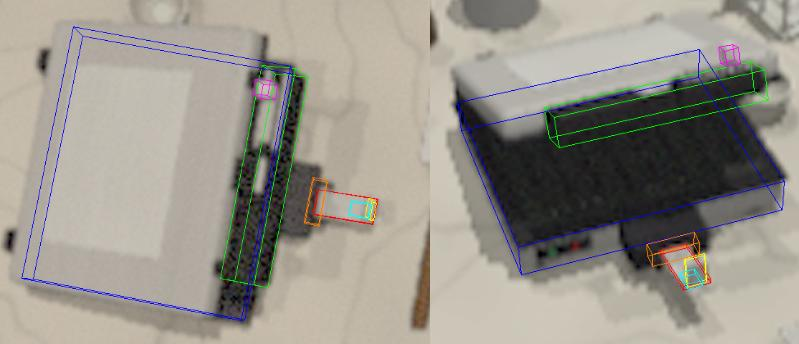

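The overlay agrees with the press. The one outlier is my near handle-end pick, and its corrected place is (413,461) in the top crop. I'll refit without it and work out the targets.

```bash
sed -i "s/T(390,508)/T(413,459)/" fit.py; python3 fit.py
cat > go.py <<'E'
from h import *
import sys
from scipy.spatial.transform import Rotation as Ro
q=np.load('q.npy')
def go(p,yaw=None,tilt=0):
    """p world target of TCP; tool down with tool x at heading yaw; prints row numbers"""
    s=sensors.observe();R=np.array(s["orientation"]);d=R.T@(np.array(p)-s["tcp_pos"])/.2
    yaw=q[2] if yaw is None else yaw
    c,n=np.cos(yaw),np.sin(yaw);G=np.array([[c,n,0],[n,-c,0],[0,0,-1.]])
    G=G@Ro.from_rotvec([0,tilt,0]).as_matrix()
    w=Ro.from_matrix(R.T@G).as_rotvec()/(np.pi/2)
    print("xyz",np.round(d,4),"w",np.round(w,4))
def st():
    s=sensors.observe();p=s["tcp_pos"];c,n=np.cos(q[2]),np.sin(q[2]);d=p[:2]-q[:2]
    print("t",s["time"],"tcp",np.round(p,4),"press",np.round([1e3*(c*d[0]+n*d[1]),1e3*(-n*d[0]+c*d[1]),1e3*p[2]],1),"F",np.round(s["force"],1),"op",s["opening"])
P=lambda x,y,z:W(q,(x,y,z),'b')
E
python3 - <<'E'
from go import *
for p,k in(((-163,35,100),'l'),((-163,35,100),'b'),((-182,0,98),'h'),((-182,0,40),'b'),((-163,-78,116),'b')): print(p,k,np.round(W(q,p,k),4))
st();go(P(-135,35,320))
E
```

```text
[0.5603 0.1176 1.3983 0.3776 1.4208]
[[-1.0, 0.2], [-0.9, -0.7], [2.0, 0.3], [0.6, 0.2], [2.6, 0.1], [-0.5, 0.2], [0.1, 0.1], [-0.4, 0.4]]
(-163, 35, 100) l [ 0.5033 -0.0061  0.2041]
(-163, 35, 100) b [ 0.4979 -0.037   0.1   ]
(-182, 0, 98) h [ 0.5192 -0.1182  0.0487]
(-182, 0, 40) b [ 0.5291 -0.0617  0.04  ]
(-163, -78, 116) b [ 0.6092 -0.0564  0.116 ]
t 0.1 tcp [0.2263 0.6088 0.1893] press [426.6 413.4 189.3] F [-0.5 -0.2  0.5] op 0.08697541274021006
xyz [-2.3721 -2.4172 -0.6493] w [-9.000e-04  8.000e-04  8.834e-01]
```

Call:
play_rows(
  motion=[
    {"z":-0.4,"hand":-1},
    {"z":-0.65,"hand":-1},
    {"x":-0.2,"y":-0.2,"z":-0.65,"wz":0.1,"hand":-1},
    {"x":-0.8,"y":-0.85,"z":-0.65,"wz":0.3,"hand":-1},
    {"x":-0.8,"y":-0.85,"z":-0.65,"wz":0.3,"hand":-1},
    {"x":-0.8,"y":-0.85,"z":-0.65,"wz":0.3,"hand":-1},
    {"x":-0.8,"y":-0.85,"z":-0.65,"wz":0.3,"hand":-1},
    {"x":-0.8,"y":-0.85,"z":-0.65,"wz":0.3,"hand":-1},
  ],
  force=10,
)

```text
validation failed for argument at $.mo...
```

```bash
python3 -c "
from go import *
st();go(P(-135,35,320))"
```

```text
t 0.1 tcp [0.2263 0.6088 0.1893] press [426.6 413.4 189.3] F [-0.5 -0.2  0.5] op 0.08697541274021006
xyz [-2.3721 -2.4172 -0.6493] w [-9.000e-04  8.000e-04  8.834e-01]
```

Call:
play_rows(
  motion=[
    {"wx":0,"wy":0,"wz":0,"x":0,"y":0,"z":-0.4,"hand":-1},
    {"wx":0,"wy":0,"wz":0,"x":0,"y":0,"z":-0.65,"hand":-1},
    {"wx":0,"wy":0,"wz":0.1,"x":-0.2,"y":-0.2,"z":-0.65,"hand":-1},
    {"wx":0,"wy":0,"wz":0.3,"x":-0.8,"y":-0.85,"z":-0.65,"hand":-1},
    {"wx":0,"wy":0,"wz":0.3,"x":-0.8,"y":-0.85,"z":-0.65,"hand":-1},
    {"wx":0,"wy":0,"wz":0.3,"x":-0.8,"y":-0.85,"z":-0.65,"hand":-1},
    {"wx":0,"wy":0,"wz":0.3,"x":-0.8,"y":-0.85,"z":-0.65,"hand":-1},
    {"wx":0,"wy":0,"wz":0.3,"x":-0.8,"y":-0.85,"z":-0.65,"hand":-1},
  ],
  force=10,
)

```text
time: 0.9
tcp_pos: [0.3213, 0.3885, 0.3213]
orientation: [[-0.67, 0.743, 0.002], [0.743, 0.67, -0.0], [-0.002, 0.001, -1.0]]
force: [0.3, 0.5, 0.9]
opening: 0.0309
finger_force: 0.0
```

```bash
python3 -c "
from go import *
st();go(P(-135,35,320))"
```

```text
t 0.9 tcp [0.3213 0.3885 0.3213] press [225.9 282.1 321.3] F [0.3 0.5 0.9] op 0.030928377430449072
xyz [-2.0852 -0.6591  0.0093] w [0.0014 0.0006 0.577 ]
```

Call:
play_rows(
  motion=[
    {"wx":0,"wy":0,"wz":0.3,"x":-1,"y":-0.33,"z":0,"hand":-1},
    {"wx":0,"wy":0,"wz":0.3,"x":-1,"y":-0.33,"z":0,"hand":-1},
    {"wx":0,"wy":0,"wz":0.3,"x":-1,"y":-0.33,"z":0,"hand":-1},
    {"wx":0,"wy":0,"wz":0.3,"x":-1,"y":-0.33,"z":0,"hand":-1},
    {"wx":0,"wy":0,"wz":0.3,"x":-1,"y":-0.33,"z":0,"hand":-1},
    {"wx":0,"wy":0,"wz":0.3,"x":-1,"y":-0.33,"z":0,"hand":-1},
    {"wx":0,"wy":0,"wz":0.3,"x":-1,"y":-0.33,"z":0,"hand":-1},
  ],
)

```text
time: 1.6
tcp_pos: [0.4032, 0.2042, 0.32]
orientation: [[-0.271, 0.962, -0.001], [0.962, 0.271, 0.0], [0.001, -0.001, -1.0]]
force: [-0.1, 0.2, 0.1]
opening: 0.001
finger_force: 0.0
```

```bash
python3 -c "
from go import *
st();go(P(-135,35,320))"
```

```text
t 1.6 tcp [0.4032 0.2042 0.32  ] press [ 58.3 169.7 320. ] F [-0.1  0.2  0.1] op 0.0009556030336090593
xyz [-1.1629e+00  1.8880e-01 -9.0000e-04] w [-0.0004 -0.0003  0.2849]
```

Call:
play_rows(
  motion=[
    {"wx":0,"wy":0,"wz":0.285,"x":-1,"y":0.19,"z":0,"hand":-1},
    {"wx":0,"wy":0,"wz":0.285,"x":-1,"y":0.19,"z":0,"hand":-1},
    {"wx":0,"wy":0,"wz":0.285,"x":-1,"y":0.19,"z":0,"hand":-1},
    {"wx":0,"wy":0,"wz":0.285,"x":-1,"y":0.19,"z":0,"hand":-1},
    {"wx":0,"wy":0,"wz":0.285,"x":-1,"y":0.19,"z":0,"hand":-1},
    {"wx":0,"wy":0,"wz":0.285,"x":-1,"y":0.19,"z":0,"hand":-1},
    {"wx":0,"wy":0,"wz":0.285,"x":-1,"y":0.19,"z":0,"hand":-1},
  ],
)

```text
time: 2.3
tcp_pos: [0.4941, 0.0232, 0.3199]
orientation: [[0.169, 0.986, -0.001], [0.986, -0.169, 0.0], [0.0, -0.001, -1.0]]
force: [-0.6, -0.6, 0.6]
opening: 0.0005
finger_force: 0.0
```

```bash
python3 -c "
from go import *
st();go(P(-133,35,215));go(P(-163,35,103))"
```

```text
t 2.3 tcp [0.4941 0.0232 0.3199] press [-104.3   49.   319.9] F [-0.6 -0.6  0.6] op 0.0005226942576379537
xyz [-0.1437  0.0703  0.5242] w [-0.0006 -0.0002  0.0015]
xyz [-0.2938  0.0705  1.0842] w [-0.0006 -0.0002  0.0015]
```

Call:
play_rows(
  motion=[
    {"wx":0,"wy":0,"wz":0,"x":-0.15,"y":0.07,"z":0.2,"hand":-1},
    {"wx":0,"wy":0,"wz":0,"x":-0.15,"y":0.07,"z":0.4,"hand":-1},
    {"wx":0,"wy":0,"wz":0,"x":-0.15,"y":0.07,"z":0.5,"hand":-1},
    {"wx":0,"wy":0,"wz":0,"x":-0.17,"y":0.07,"z":0.56,"hand":-1},
    {"wx":0,"wy":0,"wz":0,"x":-0.19,"y":0.07,"z":0.62,"hand":-1},
    {"wx":0,"wy":0,"wz":0,"x":-0.21,"y":0.07,"z":0.68,"hand":-1},
    {"wx":0,"wy":0,"wz":0,"x":-0.23,"y":0.07,"z":0.74,"hand":-1},
    {"wx":0,"wy":0,"wz":0,"x":-0.24,"y":0.07,"z":0.8,"hand":-1},
    {"wx":0,"wy":0,"wz":0,"x":-0.25,"y":0.07,"z":0.86,"hand":-1},
    {"wx":0,"wy":0,"wz":0,"x":-0.265,"y":0.07,"z":0.92,"hand":-1},
    {"wx":0,"wy":0,"wz":0,"x":-0.28,"y":0.07,"z":0.98,"hand":-1},
    {"wx":0,"wy":0,"wz":0,"x":-0.28,"y":0.07,"z":0.98,"hand":-1},
  ],
)

```text
time: 3.5
tcp_pos: [0.4968, -0.0378, 0.122]
orientation: [[0.175, 0.985, -0.004], [0.985, -0.175, -0.0], [-0.001, -0.004, -1.0]]
force: [0.4, 0.6, 0.9]
opening: 0.0002
finger_force: 0.0
```

```bash
python3 -c "
from go import *
st();go(P(-163,35,100))"
```

```text
t 3.5 tcp [ 0.4968 -0.0378  0.122 ] press [-164.    35.9  122. ] F [0.4 0.6 0.9] op 0.0002233795733768145
xyz [0.0051 0.005  0.1101] w [-0.0024  0.0006 -0.002 ]
```

Call:
play_rows(
  motion=[
    {"wx":0,"wy":0,"wz":0,"x":0,"y":0,"z":0.04,"hand":-1},
    {"wx":0,"wy":0,"wz":0,"x":0,"y":0,"z":0.07,"hand":-1},
    {"wx":0,"wy":0,"wz":0,"x":0,"y":0,"z":0.09,"hand":-1},
    {"wx":0,"wy":0,"wz":0,"x":0,"y":0,"z":0.1,"hand":-1},
    {"wx":0,"wy":0,"wz":0,"x":0,"y":0,"z":0.11,"hand":-1},
    {"wx":0,"wy":0,"wz":0,"x":0,"y":0,"z":0.115,"hand":-1},
  ],
)

```text
time: 4.1
tcp_pos: [0.4986, -0.0376, 0.1012]
orientation: [[0.174, 0.985, 0.0], [0.985, -0.174, 0.0], [0.0, 0.0, -1.0]]
force: [-1.3, -1.0, 1.1]
opening: 0.0005
finger_force: 0.6
```

```bash
python3 -c "
from go import *
st();cv2.imwrite('pics/s1.png',cv2.resize(np.hstack([eyes.get_image('top')[85:225,220:360],eyes.get_image('side')[130:270,255:395]]),None,fx=2.8,fy=2.8,interpolation=cv2.INTER_CUBIC))"
```

```text
t 4.1 tcp [ 0.4986 -0.0376  0.1012] press [-163.5   34.2  101.2] F [-1.3 -1.   1.1] op 0.0004931528449641525
```

View pics/s1.png

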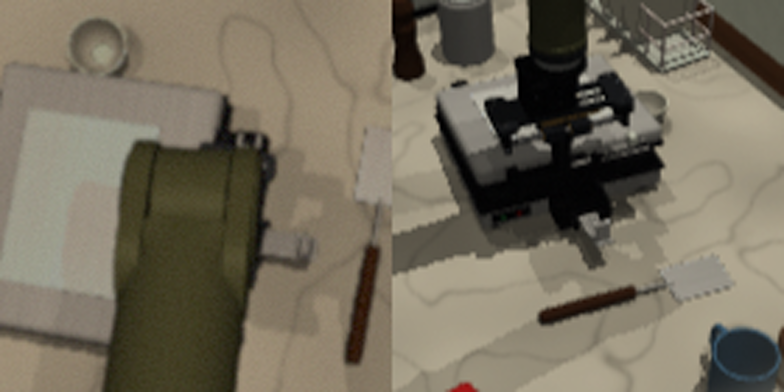

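The lid has followed the fingers down and is nearly shut. The hook still lies out in front. I'll keep pushing until I feel the stop.

Call:
play_rows(
  motion=[
    {"wx":0,"wy":0,"wz":0,"x":0,"y":0,"z":0.01,"hand":-1},
    {"wx":0,"wy":0,"wz":0,"x":0,"y":0,"z":0.02,"hand":-1},
    {"wx":0,"wy":0,"wz":0,"x":0,"y":0,"z":0.02,"hand":-1},
  ],
)

```text
time: 4.5
tcp_pos: [0.4985, -0.0375, 0.097]
orientation: [[0.174, 0.985, -0.0], [0.985, -0.174, 0.0], [0.0, -0.0, -1.0]]
force: [0.3, 0.3, 0.2]
opening: 0.0008
finger_force: 0.1
```

```bash
python3 -c "
from go import *
st()"
```

```text
t 4.5 tcp [ 0.4985 -0.0375  0.097 ] press [-163.4   34.3   97. ] F [0.3 0.3 0.2] op 0.0008082954127929555
```

Call:
play_rows(
  motion=[
    {"wx":0,"wy":0,"wz":0,"x":0,"y":0,"z":0.005,"hand":-1},
    {"wx":0,"wy":0,"wz":0,"x":0,"y":0,"z":0.01,"hand":-1},
  ],
)

```text
time: 4.7
tcp_pos: [0.4985, -0.0377, 0.0953]
orientation: [[0.174, 0.985, 0.0], [0.985, -0.174, -0.0], [-0.0, 0.0, -1.0]]
force: [1.5, -1.4, 1.5]
opening: 0.0005
finger_force: 0.6
```

```bash
python3 -c "
from go import *
st()
cv2.imwrite('pics/s2.png',cv2.resize(eyes.get_image('side')[130:230,265:385],None,fx=6,fy=6,interpolation=cv2.INTER_CUBIC))"
```

```text
t 4.7 tcp [ 0.4985 -0.0377  0.0953] press [-163.6   34.2   95.3] F [ 1.5 -1.4  1.5] op 0.00046653734190476063
```

View pics/s2.png

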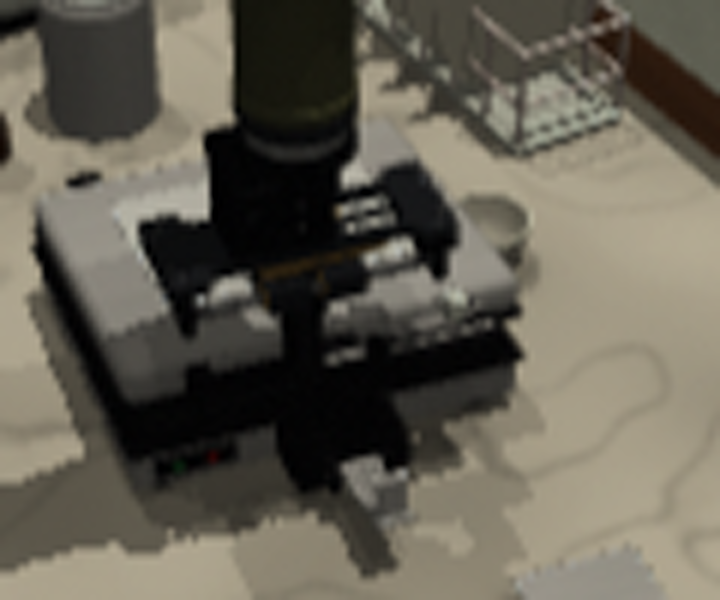

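The lid looks shut or close to it, and the lock grip is at side px (341,179). I'll compare that with the model.

```bash
python3 -c "
from go import *
for th in(0,.03,.06,.1):
    q[3]=th;print(th,proj('side',W(q,(-163,-78,122),'l')),proj('side',W(q,(-182,105,100),'l')))"
```

```text
0 [[340.79151982 184.00982836]] [[299.26947485 201.70246002]]
0.03 [[340.70269504 182.11600549]] [[299.08445155 199.80845491]]
0.06 [[340.58839177 180.18222385]] [[298.8770833  197.86180206]]
0.1 [[340.39622208 177.54558867]] [[298.56589107 195.18795625]]
```

Call:
play_rows(
  motion=[
    {"wx":0,"wy":0,"wz":0,"x":0,"y":0,"z":0.005,"hand":-1},
    {"wx":0,"wy":0,"wz":0,"x":0,"y":0,"z":0.01,"hand":-1},
  ],
)

```text
time: 4.95
tcp_pos: [0.4986, -0.0377, 0.0932]
orientation: [[0.174, 0.985, 0.0], [0.985, -0.174, 0.0], [0.0, 0.0, -1.0]]
force: [-0.1, -0.8, 1.1]
opening: 0.0004
finger_force: 0.6
```

```bash
python3 -c "
from go import *
st()"
```

```text
t 4.95 tcp [ 0.4986 -0.0377  0.0932] press [-163.5   34.2   93.2] F [-0.1 -0.8  1.1] op 0.00043716180464146374
```

```bash
python3 - <<'E'
from go import *
s=sensors.observe()
out=[]
for n,(u,v,w,h),k in(("side",(285,155,70,60),9),):
    im=eyes.get_image(n)[v:v+h,u:u+w]
    im=cv2.resize(im,None,fx=k,fy=k,interpolation=cv2.INTER_CUBIC); im=np.clip(255*(im/255.)**.35,0,255).astype('uint8')
    for pt,c in((s["tcp_pos"],(0,0,255)),(s["tcp_pos"]+[0,0,.03],(0,255,255))):
        a=(proj(n,pt)[0]-[u,v]+.4)*k;cv2.circle(im,tuple(int(t) for t in a),4,c,1)
    out.append(im)
cv2.imwrite('pics/s3.png',out[0])
E
```

```text
(no output)
```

View pics/s3.png

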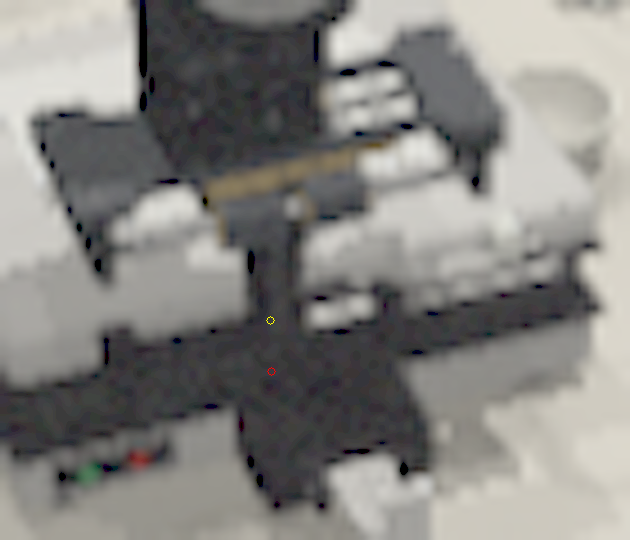

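```bash
python3 -c "
from go import *
for th in(0,.03,.06,.1):
    q[3]=th
    for p in((-160,0,97.5),(-163,-78,124),(-163,-62,106),(-182,105,100),(-182,105,70)):print(th,p,np.round((proj('side',W(q,p,'l'))[0]-[285,155]+.4)*9))"
```

```text
0 (-160, 0, 97.5) [340. 342.]
0 (-163, -78, 124) [506. 261.]
0 (-163, -62, 106) [472. 300.]
0 (-182, 105, 100) [132. 424.]
0 (-182, 105, 70) [135. 474.]
0.03 (-160, 0, 97.5) [340. 326.]
0.03 (-163, -78, 124) [505. 244.]
0.03 (-163, -62, 106) [471. 284.]
0.03 (-182, 105, 100) [130. 407.]
0.03 (-182, 105, 70) [134. 458.]
0.06 (-160, 0, 97.5) [339. 310.]
0.06 (-163, -78, 124) [504. 227.]
0.06 (-163, -62, 106) [470. 267.]
0.06 (-182, 105, 100) [128. 389.]
0.06 (-182, 105, 70) [133. 443.]
0.1 (-160, 0, 97.5) [337. 288.]
0.1 (-163, -78, 124) [502. 203.]
0.1 (-163, -62, 106) [469. 244.]
0.1 (-182, 105, 100) [126. 365.]
0.1 (-182, 105, 70) [131. 421.]
```

Call:
play_rows(
  motion=[
    {"wx":0,"wy":0,"wz":0,"x":0,"y":0,"z":0.005,"hand":-1},
    {"wx":0,"wy":0,"wz":0,"x":0,"y":0,"z":0.01,"hand":-1},
    {"wx":0,"wy":0,"wz":0,"x":0,"y":0,"z":0.015,"hand":-1},
  ],
)

```text
time: 5.3
tcp_pos: [0.4986, -0.0376, 0.0902]
orientation: [[0.174, 0.985, 0.0], [0.985, -0.174, 0.0], [0.0, 0.0, -1.0]]
force: [-0.0, -0.9, 1.2]
opening: 0.0007
finger_force: 0.6
```

```bash
python3 -c "
from go import *
st()"
```

```text
t 5.3 tcp [ 0.4986 -0.0376  0.0902] press [-163.5   34.2   90.2] F [-0.  -0.9  1.2] op 0.000658203353244853
```

```bash
python3 - <<'E'
from go import *
a=cv2.resize(cv2.imread('pics/s2.png'),(120,100),interpolation=cv2.INTER_AREA).mean(2)
b=eyes.get_image('side')[130:230,265:385].mean(2)
i0=cv2.imread('pics/side0.png')[130:230,265:385].mean(2)
s1=cv2.resize(cv2.imread('pics/s1.png')[:,392:],(140,140),interpolation=cv2.INTER_AREA).mean(2)[0:100,10:130]
for c in(20,24,28,72,76,80):
    print(c);[print(n,m[44:84,c].astype(int).tolist()) for n,m in(('s1',s1),('s2',a),('now',b))]
E
```

```text
20
s1 [130, 132, 131, 131, 129, 127, 127, 129, 128, 120, 96, 75, 75, 76, 74, 72, 69, 62, 53, 46, 35, 19, 6, 3, 3, 3, 3, 4, 5, 7, 14, 29, 40, 49, 60, 69, 78, 84, 85, 87]
s2 [131, 131, 131, 131, 131, 129, 127, 128, 129, 129, 121, 96, 75, 74, 75, 73, 71, 68, 61, 52, 45, 34, 18, 5, 3, 2, 3, 4, 5, 6, 15, 28, 40, 48, 60, 69, 77, 84, 86, 86]
now [129, 130, 131, 131, 131, 130, 128, 128, 128, 129, 127, 102, 74, 75, 75, 74, 73, 72, 66, 58, 50, 37, 23, 14, 4, 4, 3, 3, 4, 5, 12, 30, 41, 47, 61, 69, 78, 84, 86, 87]
24
s1 [146, 141, 133, 127, 127, 128, 128, 126, 101, 73, 67, 65, 66, 69, 74, 75, 72, 63, 56, 53, 50, 33, 12, 4, 5, 5, 5, 3, 3, 4, 3, 8, 31, 46, 48, 50, 49, 50, 52, 60]
s2 [131, 119, 121, 129, 128, 126, 128, 128, 126, 98, 70, 67, 65, 70, 73, 74, 74, 71, 64, 56, 52, 49, 33, 12, 4, 4, 5, 5, 3, 4, 4, 6, 31, 46, 47, 50, 49, 49, 52, 59]
now [124, 134, 126, 132, 128, 128, 128, 128, 128, 123, 95, 64, 63, 64, 69, 74, 75, 74, 71, 63, 55, 52, 48, 31, 7, 4, 5, 5, 3, 3, 5, 6, 33, 47, 47, 51, 48, 49, 52, 59]
28
s1 [18, 21, 16, 12, 15, 44, 58, 56, 57, 61, 64, 65, 64, 65, 63, 60, 53, 49, 48, 45, 32, 11
[... 1238 characters left out ...]
6, 145, 144, 132, 150, 173, 137, 82, 79, 58, 50, 45, 18, 7, 6, 2, 5, 6, 31, 46, 46, 46, 43, 40, 47, 83, 105, 102, 100, 79, 68, 77, 79, 117, 134, 124, 124, 124, 123]
80
s1 [143, 141, 129, 105, 81, 75, 52, 24, 65, 61, 15, 7, 5, 4, 4, 4, 5, 18, 38, 49, 50, 48, 37, 35, 52, 92, 115, 112, 106, 106, 110, 112, 116, 126, 129, 125, 125, 125, 125, 125]
s2 [145, 144, 141, 129, 106, 81, 74, 52, 22, 55, 58, 23, 8, 4, 4, 5, 5, 17, 38, 49, 50, 48, 37, 35, 53, 93, 114, 111, 106, 106, 109, 111, 116, 126, 129, 125, 125, 125, 125, 125]
now [146, 145, 144, 140, 126, 99, 73, 71, 52, 16, 52, 56, 22, 6, 5, 5, 5, 5, 34, 49, 49, 49, 36, 35, 51, 94, 115, 111, 101, 101, 109, 111, 115, 117, 121, 123, 124, 124, 124, 124]
```

The lid edge still moves with the fingers, about 1 px per 5 mm, so contact is good. I'll keep going until the force rises.

Call:
play_rows(
  motion=[
    {"wx":0,"wy":0,"wz":0,"x":0,"y":0,"z":0.01,"hand":-1},
    {"wx":0,"wy":0,"wz":0,"x":0,"y":0,"z":0.02,"hand":-1},
    {"wx":0,"wy":0,"wz":0,"x":0,"y":0,"z":0.025,"hand":-1},
  ],
)

```text
time: 5.65
tcp_pos: [0.4985, -0.0376, 0.085]
orientation: [[0.174, 0.985, -0.0], [0.985, -0.174, -0.0], [-0.0, -0.0, -1.0]]
force: [-0.0, -0.6, 0.7]
opening: 0.0004
finger_force: 0.6
```

```bash
python3 -c "
from go import *
st()"
```

```text
t 5.65 tcp [ 0.4985 -0.0376  0.085 ] press [-163.5   34.3   85. ] F [-0.  -0.6  0.7] op 0.0003644954936305112
```

Call:
play_rows(
  motion=[
    {"wx":0,"wy":0,"wz":0,"x":0,"y":0,"z":0.01,"hand":-1},
    {"wx":0,"wy":0,"wz":0,"x":0,"y":0,"z":0.02,"hand":-1},
    {"wx":0,"wy":0,"wz":0,"x":0,"y":0,"z":0.025,"hand":-1},
  ],
)

```text
time: 5.95
tcp_pos: [0.4984, -0.0376, 0.08]
orientation: [[0.174, 0.985, -0.0], [0.985, -0.174, 0.0], [-0.0, -0.0, -1.0]]
force: [-0.3, -1.2, 0.9]
opening: 0.0003
finger_force: 0.5
```

```bash
python3 -c "
from go import *
st()
b=eyes.get_image('side')[130:230,265:385].mean(2)
for c in(20,24,28,72,76,80):print(c,b[44:84,c].astype(int).tolist())"
```

```text
t 5.95 tcp [ 0.4984 -0.0376  0.08  ] press [-163.5   34.3   80. ] F [-0.3 -1.2  0.9] op 0.0002614093297942917
20 [136, 130, 131, 131, 132, 132, 131, 129, 128, 129, 129, 128, 124, 98, 74, 75, 75, 73, 73, 68, 61, 53, 47, 35, 18, 5, 3, 3, 4, 3, 13, 29, 41, 47, 61, 69, 78, 84, 85, 86]
24 [49, 75, 88, 110, 125, 129, 129, 127, 128, 128, 128, 99, 70, 68, 62, 63, 70, 74, 75, 74, 69, 60, 53, 51, 44, 26, 3, 3, 3, 4, 5, 6, 33, 47, 47, 50, 48, 49, 52, 59]
28 [12, 12, 12, 15, 21, 23, 20, 14, 6, 36, 55, 64, 66, 63, 64, 64, 64, 65, 62, 59, 52, 48, 46, 41, 25, 4, 5, 4, 4, 4, 4, 15, 13, 5, 5, 30, 37, 44, 58, 65]
72 [3, 5, 5, 5, 3, 68, 124, 138, 118, 88, 66, 81, 103, 90, 52, 54, 44, 8, 5, 4, 4, 3, 32, 47, 45, 45, 47, 44, 42, 44, 46, 44, 58, 74, 79, 105, 124, 124, 124, 124]
76 [129, 144, 146, 146, 144, 143, 137, 155, 174, 153, 103, 75, 58, 49, 62, 44, 8, 6, 4, 3, 5, 31, 45, 43, 40, 48, 83, 104, 102, 78, 54, 66, 77, 79, 105, 124, 124, 124, 123, 123]
80 [142, 145, 146, 144, 144, 138, 118, 90, 68, 66, 49, 15, 50, 75, 51, 8, 5, 5, 4, 6, 34, 49, 36, 35, 51, 93, 115, 110, 100, 95, 104, 111, 114, 117, 121, 123, 124, 124, 124, 124]
```

Call:
play_rows(
  motion=[
    {"wx":0,"wy":0,"wz":0,"x":0,"y":0,"z":0.01,"hand":-1},
    {"wx":0,"wy":0,"wz":0,"x":0,"y":0,"z":0.02,"hand":-1},
    {"wx":0,"wy":0,"wz":0,"x":0,"y":0,"z":0.025,"hand":-1},
  ],
)

```text
time: 6.3
tcp_pos: [0.4985, -0.0377, 0.075]
orientation: [[0.174, 0.985, -0.0], [0.985, -0.174, -0.0], [-0.0, -0.0, -1.0]]
force: [0.2, -0.8, 1.1]
opening: 0.0005
finger_force: 0.5
```

```bash
python3 -c "
from go import *
st()
b=eyes.get_image('side')[130:230,265:385].mean(2)
for c in(20,24,80):print(c,b[44:84,c].astype(int).tolist())"
```

```text
t 6.3 tcp [ 0.4985 -0.0377  0.075 ] press [-163.5   34.3   75. ] F [ 0.2 -0.8  1.1] op 0.00045091408362817596
20 [135, 130, 131, 131, 132, 132, 131, 130, 128, 128, 128, 128, 128, 103, 74, 74, 74, 73, 73, 71, 66, 58, 50, 37, 22, 11, 5, 4, 5, 5, 12, 29, 42, 47, 61, 69, 77, 85, 85, 86]
24 [9, 49, 90, 116, 127, 130, 131, 128, 128, 127, 127, 124, 95, 71, 68, 63, 70, 74, 75, 76, 73, 68, 59, 52, 50, 35, 14, 4, 3, 4, 4, 4, 33, 47, 46, 50, 48, 48, 52, 59]
80 [142, 144, 146, 145, 144, 143, 136, 112, 81, 64, 65, 51, 20, 31, 63, 51, 8, 5, 5, 4, 5, 34, 36, 35, 51, 92, 115, 110, 101, 96, 104, 111, 114, 117, 120, 123, 124, 124, 124, 124]
```

Call:
play_rows(
  motion=[
    {"wx":0,"wy":0,"wz":0,"x":0,"y":0,"z":0.01,"hand":-1},
    {"wx":0,"wy":0,"wz":0,"x":0,"y":0,"z":0.015,"hand":-1},
    {"wx":0,"wy":0,"wz":0,"x":0,"y":0,"z":0.02,"hand":-1},
  ],
)

```text
time: 6.65
tcp_pos: [0.4985, -0.0377, 0.0712]
orientation: [[0.174, 0.985, 0.0], [0.985, -0.174, -0.0], [-0.0, 0.0, -1.0]]
force: [-1.1, -0.4, 0.1]
opening: 0.0006
finger_force: 0.5
```

```bash
python3 -c "
from go import *
st()
b=eyes.get_image('side')[130:230,265:385].mean(2)
for c in(20,24,80):print(c,b[44:84,c].astype(int).tolist())"
```

```text
t 6.65 tcp [ 0.4985 -0.0377  0.0712] press [-163.6   34.2   71.2] F [-1.1 -0.4  0.1] op 0.0006177955297843249
20 [136, 130, 131, 131, 132, 132, 131, 131, 129, 127, 128, 128, 129, 125, 98, 74, 74, 74, 74, 71, 69, 63, 54, 47, 35, 19, 7, 2, 5, 4, 12, 29, 40, 47, 60, 69, 78, 84, 85, 86]
24 [10, 6, 39, 96, 122, 127, 131, 129, 127, 128, 128, 127, 99, 70, 68, 63, 69, 74, 74, 75, 75, 73, 64, 55, 50, 48, 33, 10, 4, 4, 4, 5, 33, 47, 46, 50, 49, 49, 52, 59]
80 [143, 143, 145, 148, 145, 144, 140, 130, 106, 77, 60, 61, 46, 14, 49, 56, 28, 6, 5, 3, 3, 16, 23, 35, 50, 93, 114, 111, 100, 95, 104, 111, 114, 117, 121, 123, 123, 124, 123, 124]
```

```bash
python3 - <<'E'
from go import *
s=sensors.observe();q[3]=0
n,(u,v,w,h),k="side",(275,150,80,75),8
im=cv2.resize(eyes.get_image(n)[v:v+h,u:u+w],None,fx=k,fy=k,interpolation=cv2.INTER_CUBIC); im=np.clip(255*(im/255.)**.3,0,255).astype('uint8')
px=lambda p:tuple(int(t) for t in (proj(n,p)[0]-[u,v]+.4)*k)
cv2.circle(im,px(s["tcp_pos"]),4,(0,0,255),1)
for B,c in(((-182,-145,-105,105,70,100),(0,255,0)),((-171,-155,-85,-71,107,124),(255,0,255))):
    P=[W(q,(B[i&1],B[2+(i>>1&1)],B[4+(i>>2)]),'l') for i in range(8)]
    for i in range(8):
        for b in(1,2,4):
            if not i&b:cv2.line(im,px(P[i]),px(P[i|b]),c,1)
cv2.imwrite('pics/s4.png',im)
E
```

View pics/s4.png

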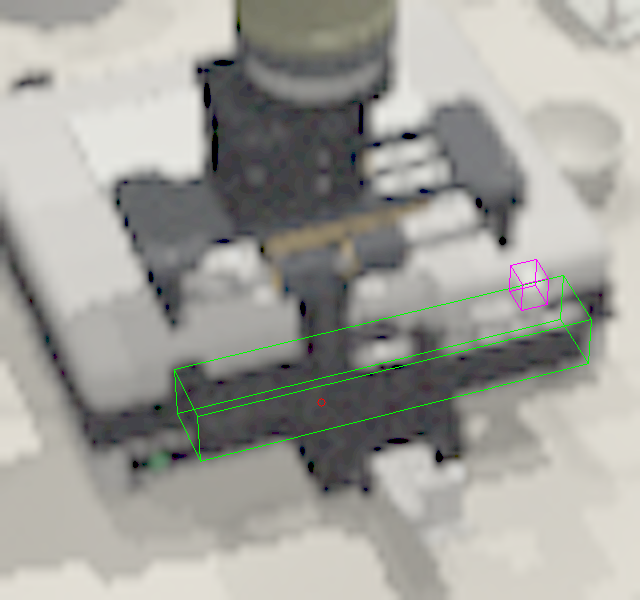

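The model with the lid shut nearly matches the picture, so the lid is close to its stop. I'll press a little more.

Call:
play_rows(
  motion=[
    {"wx":0,"wy":0,"wz":0,"x":0,"y":0,"z":0.01,"hand":-1},
    {"wx":0,"wy":0,"wz":0,"x":0,"y":0,"z":0.015,"hand":-1},
    {"wx":0,"wy":0,"wz":0,"x":0,"y":0,"z":0.015,"hand":-1},
  ],
)

```text
time: 7.05
tcp_pos: [0.4985, -0.0376, 0.0682]
orientation: [[0.174, 0.985, -0.0], [0.985, -0.174, 0.0], [0.0, -0.0, -1.0]]
force: [0.8, -0.7, 0.5]
opening: 0.0007
finger_force: 0.3
```

```bash
python3 -c "
from go import *
st()
b=eyes.get_image('side')[130:230,265:385].mean(2)
for c in(20,24,80):print(c,b[44:84,c].astype(int).tolist())"
```

```text
t 7.05 tcp [ 0.4985 -0.0376  0.0682] press [-163.4   34.3   68.2] F [ 0.8 -0.7  0.5] op 0.0006892003958642687
20 [143, 135, 132, 131, 132, 131, 133, 132, 130, 128, 129, 129, 129, 128, 103, 75, 74, 75, 73, 72, 70, 65, 57, 50, 36, 21, 11, 4, 5, 4, 12, 29, 40, 47, 61, 69, 77, 83, 85, 86]
24 [12, 10, 22, 53, 101, 123, 128, 130, 128, 128, 128, 128, 124, 99, 75, 68, 63, 69, 74, 74, 75, 74, 69, 61, 53, 49, 39, 17, 4, 3, 3, 5, 33, 47, 47, 49, 49, 49, 52, 58]
80 [140, 142, 144, 145, 146, 145, 144, 137, 117, 87, 64, 54, 46, 29, 11, 72, 69, 12, 7, 5, 3, 3, 9, 33, 51, 93, 115, 110, 100, 96, 98, 106, 114, 116, 120, 123, 124, 123, 124, 123]
```

Call:
play_rows(
  motion=[
    {"wx":0,"wy":0,"wz":0,"x":0,"y":0,"z":0.01,"hand":-1},
    {"wx":0,"wy":0,"wz":0,"x":0,"y":0,"z":0.015,"hand":-1},
    {"wx":0,"wy":0,"wz":0,"x":0,"y":0,"z":0.015,"hand":-1},
  ],
)

```text
time: 7.4
tcp_pos: [0.4986, -0.0375, 0.068]
orientation: [[0.174, 0.985, -0.001], [0.985, -0.174, 0.002], [0.002, -0.001, -1.0]]
force: [-8.6, 0.6, 22.0]
opening: 0.0005
finger_force: 11.0
```

```bash
python3 -c "
from go import *
st()
b=eyes.get_image('side')[130:230,265:385].mean(2)
for c in(20,24,80):print(c,b[44:84,c].astype(int).tolist())"
```

```text
t 7.4 tcp [ 0.4986 -0.0375  0.068 ] press [-163.3   34.2   68. ] F [-8.6  0.6 22. ] op 0.0005161628296254019
20 [143, 136, 131, 131, 132, 131, 131, 132, 130, 128, 129, 129, 129, 129, 103, 75, 75, 74, 74, 72, 70, 65, 57, 50, 36, 19, 11, 6, 5, 5, 13, 29, 41, 47, 61, 69, 77, 84, 85, 85]
24 [13, 10, 22, 63, 106, 124, 128, 130, 127, 127, 129, 127, 124, 95, 71, 69, 63, 69, 74, 74, 76, 74, 70, 60, 53, 49, 39, 19, 4, 4, 4, 4, 33, 46, 47, 49, 49, 49, 52, 59]
80 [140, 143, 144, 146, 146, 144, 143, 137, 117, 87, 65, 55, 45, 28, 11, 73, 69, 14, 7, 3, 4, 3, 9, 33, 51, 93, 115, 111, 100, 95, 98, 106, 114, 117, 120, 123, 123, 124, 123, 124]
```

Firm stop: 22 N at z = 68. I'll lift off and check the lid.

Call:
play_rows(
  motion=[
    {"wx":0,"wy":0,"wz":0,"x":0,"y":0,"z":-0.02,"hand":-1},
    {"wx":0,"wy":0,"wz":0,"x":0,"y":0,"z":-0.1,"hand":-1},
  ],
)

```text
time: 7.65
tcp_pos: [0.4972, -0.0374, 0.0842]
orientation: [[0.174, 0.985, -0.003], [0.985, -0.174, -0.0], [-0.001, -0.003, -1.0]]
force: [0.6, -0.5, -1.2]
opening: 0.0004
finger_force: 0.0
```

```bash
python3 -c "
from go import *
st()
b=eyes.get_image('side')[130:230,265:385].mean(2)
for c in(20,24,80):print(c,b[44:84,c].astype(int).tolist())"
```

```text
t 7.65 tcp [ 0.4972 -0.0374  0.0842] press [-163.5   35.6   84.2] F [ 0.6 -0.5 -1.2] op 0.0003913908665448998
20 [137, 129, 131, 131, 132, 132, 133, 131, 131, 128, 129, 129, 129, 129, 103, 75, 75, 74, 74, 72, 71, 65, 57, 50, 35, 20, 11, 6, 4, 3, 13, 29, 41, 47, 60, 69, 77, 84, 85, 86]
24 [50, 121, 131, 99, 112, 128, 129, 130, 128, 128, 128, 128, 99, 71, 69, 62, 63, 70, 74, 75, 75, 75, 68, 60, 53, 50, 39, 18, 3, 3, 5, 3, 33, 46, 47, 50, 48, 48, 52, 59]
80 [140, 143, 144, 146, 146, 145, 144, 137, 117, 88, 65, 55, 46, 29, 10, 72, 69, 13, 5, 3, 3, 3, 11, 33, 51, 93, 115, 111, 100, 96, 98, 106, 114, 116, 120, 123, 124, 124, 124, 124]
```

Call:
play_rows(
  motion=[
    {"wx":0,"wy":0,"wz":0,"x":0,"y":0,"z":-0.25,"hand":-1},
    {"wx":0,"wy":0,"wz":0,"x":0,"y":0,"z":-0.5,"hand":-1},
    {"wx":0,"wy":0,"wz":0,"x":0,"y":0,"z":-0.8,"hand":-1},
    {"wx":0,"wy":0,"wz":0,"x":-0.5,"y":0,"z":-0.8,"hand":-1},
    {"wx":0,"wy":0,"wz":0,"x":-1,"y":0,"z":-0.8,"hand":-1},
    {"wx":0,"wy":0,"wz":0,"x":-1,"y":0,"z":-0.8,"hand":-1},
    {"wx":0,"wy":0,"wz":0,"x":-1,"y":0,"z":-0.8,"hand":-1},
    {"wx":0,"wy":0,"wz":0,"x":-1,"y":0,"z":-0.8,"hand":-1},
  ],
)

```text
time: 8.5
tcp_pos: [0.4608, -0.2429, 0.2457]
orientation: [[0.186, 0.982, 0.001], [0.982, -0.186, -0.004], [-0.003, 0.001, -1.0]]
force: [-0.5, -0.7, 0.1]
opening: 0.0003
finger_force: 0.0
```

```bash
python3 - <<'E'
from go import *
st();q[3]=0;o=[]
f=lambda i:np.clip(255*(i/255.)**.5,0,255).astype('uint8')
for n,(u,v,w,h),k in(("top",(235,95,100,130),4),("side",(265,140,100,130),4)):
    im=eyes.get_image(n);cv2.imwrite(f'pics/raw_{n}.png',im)
    im=f(cv2.resize(im[v:v+h,u:u+w],None,fx=k,fy=k,interpolation=cv2.INTER_CUBIC));r=im.copy()
    px=lambda p:tuple(int(t) for t in (proj(n,p)[0]-[u,v]+.4)*k)
    for B,c in(((-182,-145,-105,105,70,100),(0,255,0)),((-171,-155,-85,-71,107,124),(255,0,255))):
        P=[W(q,(B[i&1],B[2+(i>>1&1)],B[4+(i>>2)]),'l') for i in range(8)]
        for i in range(8):
            for b in(1,2,4):
                if not i&b:cv2.line(r,px(P[i]),px(P[i|b]),c,1)
    cv2.circle(r,px(W(q,(-160,0,97.5),'l')),4,(0,0,255),1)
    o.append(r)
cv2.imwrite('pics/s5.png',np.hstack(o))
E
```

```text
t 8.5 tcp [ 0.4608 -0.2429  0.2457] press [-372.2   36.2  245.7] F [-0.5 -0.7  0.1] op 0.0002641275114710226
```

View pics/s5.png

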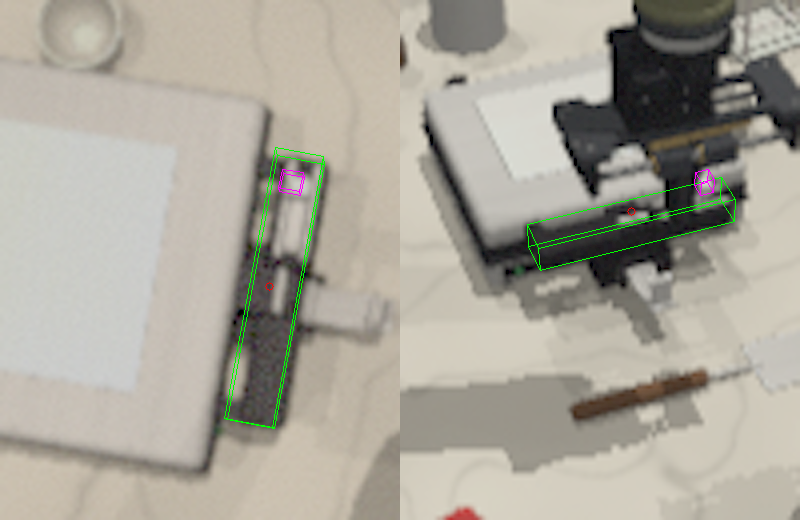

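The top crop shows the catch strip at (280,288), about 2.5 px ahead of the model, and the handle's near end also sits further forward. The grip at (291,180) matches. I'll refine the pose numerically from the raw pictures.

```bash
python3 - <<'E'
from go import *
g=cv2.imread('pics/raw_top.png').mean(2)
for v in list(range(126,208,3)):print(v,g[v,284:336].astype(int).tolist())
E
```

```text
126 [144, 144, 141, 143, 143, 144, 145, 149, 144, 144, 144, 141, 142, 140, 126, 112, 79, 31, 56, 107, 117, 118, 121, 120, 120, 121, 123, 135, 137, 138, 139, 136, 137, 138, 138, 139, 137, 132, 123, 123, 131, 134, 138, 139, 141, 134, 139, 140, 141, 142, 141, 143]
129 [143, 139, 141, 141, 142, 144, 146, 150, 146, 143, 144, 147, 142, 134, 118, 96, 50, 34, 76, 110, 121, 121, 120, 119, 114, 118, 123, 132, 136, 138, 136, 136, 139, 138, 137, 137, 137, 132, 123, 127, 135, 136, 136, 138, 137, 138, 140, 141, 138, 142, 141, 142]
132 [144, 143, 146, 140, 143, 145, 147, 146, 146, 141, 146, 143, 140, 128, 107, 70, 28, 53, 101, 117, 114, 115, 116, 118, 115, 115, 121, 131, 135, 137, 139, 137, 137, 136, 140, 136, 137, 126, 120, 124, 130, 136, 139, 139, 140, 139, 139, 141, 139, 140, 141, 140]
135 [142, 141, 142, 142, 142, 150, 149, 143, 142, 144, 144, 142, 138, 116, 73, 36, 21, 28, 25, 27, 27, 30, 42, 80, 91, 52, 29, 38, 40, 57, 73, 78, 90, 117, 134, 136, 131, 124, 119, 122, 130, 135, 134, 135, 136, 137, 140, 138, 139, 138, 142, 136]
138 [143, 144, 144, 144, 143, 149, 146, 145, 143, 141, 144, 140, 127,
[... 5108 characters left out ...]
2, 53, 55, 44, 41, 35, 38, 40, 30, 31, 24, 26, 24, 48, 90, 129, 140, 141, 137, 131, 132, 126, 123, 125, 127, 127, 125, 128, 126, 127, 132, 122, 117, 119, 127, 126, 127, 125, 128, 124, 128, 128, 126, 128]
204 [120, 103, 79, 38, 18, 47, 80, 90, 87, 73, 63, 56, 54, 57, 72, 74, 77, 73, 78, 76, 100, 133, 145, 146, 144, 144, 140, 141, 141, 140, 132, 131, 129, 129, 128, 130, 128, 129, 127, 121, 118, 122, 123, 127, 126, 129, 125, 106, 87, 77, 72, 70]
207 [110, 93, 59, 23, 46, 92, 111, 114, 114, 113, 117, 109, 111, 126, 129, 128, 130, 130, 131, 139, 143, 143, 143, 143, 144, 144, 142, 143, 143, 141, 140, 135, 137, 132, 131, 129, 128, 126, 121, 120, 125, 126, 129, 126, 124, 110, 88, 73, 72, 74, 69, 71]
```

```bash
python3 - <<'E'
from go import *
t=np.array([.4608,-.2429,.2457])
for dz in(0,.03,.06):print(proj('side',t+[0,0,dz])[0],proj('top',t+[0,0,dz])[0])
g=cv2.imread('pics/raw_side.png').mean(2)
for v in range(170,214,2):print(v,g[v,316:352].astype(int).tolist())
E
```

```text
[334.24025681 201.11831092] [376.22324974 187.71154711]
[334.43237195 194.39208898] [377.97239278 187.01290281]
[334.63132056 187.43078271] [379.84000345 186.26691417]
170 [12, 13, 12, 12, 9, 3, 2, 4, 2, 3, 3, 3, 4, 3, 4, 4, 4, 3, 4, 3, 4, 4, 5, 4, 7, 6, 8, 9, 11, 8, 9, 10, 16, 16, 20, 26]
172 [10, 11, 11, 10, 10, 7, 3, 3, 3, 2, 3, 5, 6, 5, 4, 7, 6, 8, 7, 9, 8, 7, 9, 16, 17, 22, 26, 29, 28, 27, 29, 29, 46, 48, 47, 59]
174 [21, 20, 19, 14, 9, 10, 8, 8, 6, 8, 9, 8, 8, 9, 11, 15, 17, 25, 27, 30, 28, 24, 28, 25, 24, 21, 20, 17, 16, 19, 20, 21, 30, 40, 46, 59]
176 [19, 18, 12, 8, 12, 36, 61, 61, 55, 7, 8, 18, 32, 36, 27, 30, 26, 23, 19, 16, 16, 10, 8, 22, 40, 21, 21, 20, 20, 17, 17, 14, 14, 23, 46, 44]
178 [16, 27, 80, 119, 152, 166, 167, 150, 139, 110, 7, 13, 14, 20, 19, 16, 16, 20, 19, 20, 17, 19, 33, 49, 31, 10, 12, 8, 7, 9, 9, 8, 12, 46, 118, 121]
180 [50, 65, 133, 147, 146, 147, 143, 115, 115, 102, 66, 58, 40, 17, 13, 11, 12, 11, 10, 10, 8, 10, 11, 12, 19, 13, 8, 9, 8, 11, 29, 47, 56, 103, 128, 131]
182 [104, 104, 92, 86, 67, 42, 56, 58, 47, 40, 61, 57, 23, 21, 9, 8, 9, 9, 9, 8, 9, 8
[... 1571 characters left out ...]
84, 109, 106, 101, 112, 132, 150, 153, 154, 155]
206 [3, 4, 3, 5, 6, 6, 15, 35, 62, 81, 90, 92, 66, 4, 7, 3, 7, 26, 46, 53, 54, 53, 55, 64, 71, 74, 82, 118, 124, 117, 111, 116, 125, 142, 152, 154]
208 [2, 3, 4, 7, 8, 35, 102, 118, 125, 114, 116, 114, 125, 57, 55, 115, 113, 68, 77, 82, 82, 82, 80, 71, 71, 75, 101, 105, 127, 124, 119, 116, 114, 114, 122, 142]
210 [4, 3, 4, 7, 3, 13, 56, 119, 132, 129, 121, 121, 116, 101, 99, 80, 77, 69, 103, 101, 101, 101, 105, 128, 128, 127, 128, 128, 127, 127, 128, 127, 127, 128, 126, 127]
212 [32, 37, 42, 48, 33, 35, 48, 56, 111, 136, 128, 102, 60, 65, 64, 64, 75, 129, 129, 128, 128, 128, 128, 127, 128, 127, 126, 127, 128, 128, 128, 128, 128, 129, 131, 143]
```

The handle's front edge has the right slope, but the press sits about 5 mm further forward. Visually and by touch, the real fingertips are also about 32 mm above the reported TCP with the fingers shut. I'll correct for both and move over the hook end with the fingers part open.

```bash
python3 - <<'E'
from go import *
q[0]-=.0047*np.cos(q[2]);q[1]-=.0047*np.sin(q[2]);np.save('q.npy',q)
for ph in(1.2,1.3,1.4,1.5):
    q[4]=ph;print(ph,[np.round(proj('top',W(q,p,'h'))[0],1).tolist() for p in((-182,0,98),(-184,-10,108),(-151,-10,108),(-184,10,108),(-151,10,108))],[np.round(proj('side',W(q,p,'h'))[0],1).tolist() for p in((-184,0,108),(-151,0,108))])
g=cv2.imread('pics/raw_top.png').mean(2)
for v in range(164,180):print(v,g[v,312:336].astype(int).tolist())
st();go(P(-239,0,180))
E
```

```text
1.2 [[328.1, 172.2], [331.8, 169.6], [328.2, 167.8], [330.7, 175.9], [327.0, 174.2]] [[330.4, 213.5], [329.4, 205.9]]
1.3 [[328.6, 172.5], [332.4, 169.9], [329.8, 168.3], [331.2, 176.2], [328.6, 174.7]] [[330.6, 215.0], [329.9, 207.7]]
1.4 [[329.0, 172.8], [332.7, 170.2], [331.2, 168.8], [331.6, 176.4], [330.0, 175.2]] [[330.7, 216.4], [330.3, 209.6]]
1.5 [[329.2, 173.0], [332.9, 170.5], [332.4, 169.2], [331.7, 176.7], [331.2, 175.6]] [[330.7, 217.7], [330.6, 211.4]]
164 [17, 34, 29, 38, 75, 106, 118, 117, 115, 117, 125, 131, 132, 130, 125, 122, 127, 134, 136, 137, 136, 135, 136, 138]
165 [53, 63, 38, 34, 67, 106, 112, 110, 114, 119, 129, 135, 132, 125, 122, 123, 131, 136, 138, 135, 135, 134, 138, 140]
166 [82, 90, 69, 67, 83, 102, 105, 110, 114, 122, 128, 134, 130, 125, 120, 127, 130, 134, 137, 137, 135, 137, 136, 137]
167 [95, 104, 94, 99, 102, 108, 110, 114, 117, 120, 122, 127, 122, 118, 118, 125, 121, 125, 134, 135, 136, 139, 139, 136]
168 [101, 106, 101, 115, 119, 120, 120, 119, 122, 121, 122, 122, 120, 118, 123, 123, 113, 113, 126, 130, 132, 135, 134, 137]
169 [105, 104, 104, 1
[... 725 characters left out ...]
 73, 90, 98, 108, 112, 115, 121, 128, 129, 132, 126, 127, 119, 93, 101, 102, 97, 86, 97, 112, 104, 107, 111]
176 [36, 41, 52, 61, 70, 71, 89, 98, 110, 111, 113, 112, 115, 111, 91, 93, 87, 83, 89, 118, 126, 109, 107, 111]
177 [12, 27, 43, 52, 53, 55, 60, 65, 72, 76, 81, 83, 89, 93, 79, 78, 72, 75, 92, 117, 122, 112, 113, 112]
178 [32, 47, 67, 62, 59, 60, 57, 59, 62, 65, 70, 69, 74, 77, 72, 71, 67, 70, 88, 114, 120, 117, 119, 118]
179 [50, 70, 93, 89, 84, 82, 83, 88, 88, 82, 80, 76, 67, 73, 71, 69, 70, 78, 103, 121, 125, 125, 126, 124]
t 8.6 tcp [ 0.4632 -0.2355  0.2449] press [-359.8   35.   244.9] F [1.9 0.7 0.4] op 0.0005561668014195647
xyz [0.605  0.1716 0.3248] w [ 0.     -0.0003 -0.0038]
```

Call:
play_rows(
  motion=[
    {"wx":0,"wy":0,"wz":0,"x":0.3,"y":0.17,"z":0.1,"hand":0.4},
    {"wx":0,"wy":0,"wz":0,"x":0.6,"y":0.17,"z":0.3,"hand":0.4},
    {"wx":0,"wy":0,"wz":0,"x":0.62,"y":0.17,"z":0.5,"hand":0.4},
    {"wx":0,"wy":0,"wz":0,"x":0.62,"y":0.17,"z":0.6,"hand":0.4},
    {"wx":0,"wy":0,"wz":0,"x":0.62,"y":0.17,"z":0.6,"hand":0.4},
    {"wx":0,"wy":0,"wz":0,"x":0.62,"y":0.17,"z":0.6,"hand":0.4},
  ],
)

```text
time: 9.2
tcp_pos: [0.5186, -0.1176, 0.1254]
orientation: [[0.172, 0.985, -0.001], [0.985, -0.172, -0.0], [-0.001, -0.001, -1.0]]
force: [-0.4, -0.2, 1.4]
opening: 0.0404
finger_force: 0.0
```

```bash
python3 - <<'E'
from go import *
st();go(P(-236,0,50))
im=eyes.get_image('side').mean(2);t=sensors.observe()['tcp_pos']
R=np.array(sensors.observe()['orientation'])
for s in(-1,1):
  for h in(0,.03):print(s,h,proj('side',t+s*.033*R[:,1]+[0,0,h])[0])
for v in range(180,216,2):print(v,im[v,312:348].astype(int).tolist())
E
```

```text
t 9.2 tcp [ 0.5186 -0.1176  0.1254] press [-234.1    0.7  125.4] F [-0.4 -0.2  1.4] op 0.04042218486578371
xyz [-0.0091  0.0041  0.377 ] w [-0.0007  0.0004 -0.0004]
-1 0 [321.67041192 201.72085072]
-1 0.03 [321.64973757 195.86156265]
1 0 [337.76010086 197.67791364]
1 0.03 [337.97804942 191.82361365]
180 [22, 22, 22, 15, 7, 8, 18, 29, 32, 28, 29, 27, 26, 23, 56, 130, 129, 114, 104, 114, 107, 89, 71, 46, 48, 54, 49, 36, 20, 9, 7, 9, 8, 9, 9, 38]
182 [11, 8, 15, 54, 95, 39, 10, 18, 18, 18, 15, 19, 19, 17, 20, 38, 47, 53, 52, 59, 66, 99, 45, 9, 8, 3, 3, 4, 17, 44, 48, 66, 82, 87, 81, 90]
184 [24, 83, 100, 96, 98, 60, 44, 47, 15, 11, 11, 8, 9, 9, 13, 47, 108, 130, 129, 127, 129, 130, 57, 6, 6, 3, 2, 39, 129, 136, 75, 65, 70, 65, 61, 59]
186 [5, 22, 52, 58, 77, 94, 93, 50, 11, 9, 9, 8, 8, 19, 63, 87, 112, 106, 100, 94, 88, 79, 30, 4, 6, 5, 7, 48, 119, 125, 116, 64, 71, 45, 33, 28]
188 [27, 99, 128, 126, 125, 122, 121, 111, 68, 33, 2, 2, 4, 22, 70, 68, 64, 58, 56, 55, 56, 68, 13, 3, 5, 6, 24, 54, 62, 66, 51, 20, 10, 10, 7, 3]
190 [44, 92, 101, 95, 89, 78, 63, 57, 47, 38, 3, 2, 3, 13, 39, 40
[... 1038 characters left out ...]
, 38, 35, 3, 3, 2, 7, 25, 45, 51, 52, 52, 54, 60, 62, 65, 71, 103, 107, 102, 97, 107]
208 [38, 2, 2, 3, 3, 3, 3, 5, 5, 20, 47, 55, 64, 66, 63, 66, 61, 31, 32, 65, 76, 60, 67, 67, 68, 73, 72, 62, 57, 62, 85, 89, 110, 107, 103, 102]
210 [50, 36, 15, 2, 3, 3, 4, 7, 3, 13, 47, 72, 65, 65, 69, 73, 89, 64, 64, 58, 56, 48, 48, 48, 54, 86, 91, 117, 113, 116, 112, 111, 111, 111, 111, 112]
212 [59, 56, 39, 30, 31, 36, 41, 47, 32, 34, 47, 47, 67, 84, 110, 65, 50, 53, 52, 52, 53, 48, 47, 48, 53, 87, 111, 111, 117, 119, 123, 124, 124, 123, 118, 119]
214 [71, 70, 67, 48, 47, 46, 46, 45, 45, 45, 45, 46, 47, 57, 80, 95, 51, 53, 53, 53, 53, 53, 47, 48, 53, 59, 92, 119, 124, 123, 124, 124, 126, 136, 136, 138]
```

Call:
play_rows(
  motion=[
    {"wx":0,"wy":0,"wz":0,"x":-0.01,"y":0,"z":0.0,"hand":0.4},
    {"wx":0,"wy":0,"wz":0,"x":-0.01,"y":0,"z":0.0,"hand":0.4},
    {"wx":0,"wy":0,"wz":0,"x":-0.01,"y":0,"z":0.1,"hand":0.4},
    {"wx":0,"wy":0,"wz":0,"x":-0.01,"y":0,"z":0.2,"hand":0.4},
    {"wx":0,"wy":0,"wz":0,"x":-0.01,"y":0,"z":0.3,"hand":0.4},
    {"wx":0,"wy":0,"wz":0,"x":-0.01,"y":0,"z":0.38,"hand":0.4},
    {"wx":0,"wy":0,"wz":0,"x":-0.01,"y":0,"z":0.42,"hand":0.4},
  ],
)

```text
time: 9.95
tcp_pos: [0.5182, -0.1209, 0.041]
orientation: [[0.175, 0.985, -0.0], [0.985, -0.175, 0.0], [0.0, -0.0, -1.0]]
force: [-0.7, -0.3, 0.3]
opening: 0.0612
finger_force: 0.0
```

```bash
python3 -c "
from go import *
st()"
```

```text
t 9.95 tcp [ 0.5182 -0.1209  0.041 ] press [-237.4    0.6   41. ] F [-0.7 -0.3  0.3] op 0.061241292709895714
```

Now I'll go on down to about z 10, slowly.

Call:
play_rows(
  motion=[
    {"wx":0,"wy":0,"wz":0,"x":0,"y":0,"z":0.05,"hand":0.4},
    {"wx":0,"wy":0,"wz":0,"x":0,"y":0,"z":0.1,"hand":0.4},
    {"wx":0,"wy":0,"wz":0,"x":0,"y":0,"z":0.15,"hand":0.4},
    {"wx":0,"wy":0,"wz":0,"x":0,"y":0,"z":0.15,"hand":0.4},
  ],
)

```text
time: 10.35
tcp_pos: [0.5174, -0.1202, 0.01]
orientation: [[0.174, 0.985, -0.002], [0.985, -0.174, 0.0], [-0.0, -0.002, -1.0]]
force: [0.2, -0.4, -0.5]
opening: 0.0608
finger_force: 0.0
```

```bash
python3 -c "
from go import *
st()"
```

```text
t 10.35 tcp [ 0.5174 -0.1202  0.01  ] press [-236.9    1.5   10. ] F [ 0.2 -0.4 -0.5] op 0.06079045580871231
```

Call:
play_rows(
  motion=[
    {"wx":0,"wy":0,"wz":0,"x":0,"y":0,"z":0,"hand":-0.5},
    {"wx":0,"wy":0,"wz":0,"x":0,"y":0,"z":0,"hand":-0.5},
    {"wx":0,"wy":0,"wz":0,"x":0,"y":0,"z":0,"hand":-0.5},
    {"wx":0,"wy":0,"wz":0,"x":0,"y":0,"z":0,"hand":-0.5},
    {"wx":0,"wy":0,"wz":0,"x":0,"y":0,"z":0,"hand":-0.5},
    {"wx":0,"wy":0,"wz":0,"x":0,"y":0,"z":0,"hand":-0.5},
  ],
  force=6,
)

```text
time: 10.95
tcp_pos: [0.5174, -0.1202, 0.011]
orientation: [[0.174, 0.985, -0.002], [0.985, -0.174, 0.0], [0.0, -0.002, -1.0]]
force: [-1.6, 0.7, -0.6]
opening: 0.0281
finger_force: 6.0
```

```bash
python3 -c "
from go import *
st();print(sensors.observe()['finger_force'])"
```

```text
t 10.95 tcp [ 0.5174 -0.1202  0.011 ] press [-236.9    1.5   11. ] F [-1.6  0.7 -0.6] op 0.02807349502804478
5.981101244688034
```

I have the strap (opening 28.1 mm). Next I'll swing it up along the arc to about 0.45 rad.

Call:
play_rows(
  motion=[
    {"wx":0,"wy":0,"wz":0,"x":0.013,"y":0,"z":-0.026,"hand":-0.5},
    {"wx":0,"wy":0,"wz":0,"x":0.0265,"y":0,"z":-0.0515,"hand":-0.5},
    {"wx":0,"wy":0,"wz":0,"x":0.044,"y":0,"z":-0.075,"hand":-0.5},
    {"wx":0,"wy":0,"wz":0,"x":0.062,"y":0,"z":-0.097,"hand":-0.5},
    {"wx":0,"wy":0,"wz":0,"x":0.084,"y":0,"z":-0.116,"hand":-0.5},
    {"wx":0,"wy":0,"wz":0,"x":0.1065,"y":0,"z":-0.134,"hand":-0.5},
    {"wx":0,"wy":0,"wz":0,"x":0.125,"y":0,"z":-0.145,"hand":-0.5},
    {"wx":0,"wy":0,"wz":0,"x":0.144,"y":0,"z":-0.156,"hand":-0.5},
    {"wx":0,"wy":0,"wz":0,"x":0.144,"y":0,"z":-0.156,"hand":-0.5},
  ],
)

```text
time: 11.85
tcp_pos: [0.522, -0.0931, 0.0433]
orientation: [[0.175, 0.985, -0.003], [0.985, -0.175, -0.001], [-0.001, -0.002, -1.0]]
force: [-5.8, -3.6, 6.4]
opening: 0.0279
finger_force: 6.0
```

```bash
python3 - <<'E'
from go import *
st();print(sensors.observe()['finger_force'])
E
```

```text
t 11.85 tcp [ 0.522  -0.0931  0.0433] press [-209.5    1.6   43.3] F [-5.8 -3.6  6.4] op 0.027940176082126476
6.023422926664352
```

Call:
play_rows(
  motion=[
    {"wx":0,"wy":0,"wz":0,"x":0,"y":0,"z":0,"hand":0.4},
    {"wx":0,"wy":0,"wz":0,"x":0,"y":0,"z":0,"hand":0.4},
    {"wx":0,"wy":0,"wz":0,"x":0,"y":0,"z":0,"hand":0.4},
    {"wx":0,"wy":0,"wz":0,"x":0,"y":0,"z":0,"hand":0.4},
    {"wx":0,"wy":0,"wz":0,"x":0,"y":0,"z":-0.2,"hand":0.4},
    {"wx":0,"wy":0,"wz":0,"x":0,"y":0,"z":-0.4,"hand":0.4},
    {"wx":0,"wy":0,"wz":0,"x":-0.2,"y":0,"z":-0.5,"hand":-1},
    {"wx":0,"wy":0,"wz":0,"x":-0.35,"y":0,"z":-0.5,"hand":-1},
    {"wx":0,"wy":0,"wz":0,"x":-0.35,"y":0,"z":-0.5,"hand":-1},
    {"wx":0,"wy":0,"wz":0,"x":-0.35,"y":0,"z":-0.5,"hand":-1},
    {"wx":0,"wy":0,"wz":0,"x":-0.35,"y":0,"z":-0.5,"hand":-1},
    {"wx":0,"wy":0,"wz":0,"x":-0.35,"y":0,"z":-0.5,"hand":-1},
  ],
  force=20,
)

```text
time: 13.05
tcp_pos: [0.5114, -0.1594, 0.142]
orientation: [[0.172, 0.985, -0.001], [0.985, -0.172, 0.0], [0.0, -0.001, -1.0]]
force: [0.5, 0.3, 0.1]
opening: 0.0209
finger_force: 0.0
```

```bash
python3 - <<'E'
from go import *
st();go(P(-265,0,48))
g=eyes.get_image('top').mean(2)
for ph in(.3,.45,.6,1.2):
    q[4]=ph;print(ph,[np.round(proj('top',W(q,p,'h'))[0],1).tolist() for p in((-184,0,108),(-151,0,108),(-190,0,90))])
for v in range(164,178,2):print(v,g[v,298:336].astype(int).tolist())
E
```

```text
t 13.05 tcp [ 0.5114 -0.1594  0.142 ] press [-276.5    0.6  142. ] F [0.5 0.3 0.1] op 0.02093890883123342
xyz [0.0575 0.0036 0.4699] w [-0.0005 -0.0002 -0.0002]
0.3 [[317.8, 168.8], [307.4, 166.6], [318.0, 169.6]]
0.45 [[320.9, 169.5], [311.0, 167.2], [320.1, 170.1]]
0.6 [[323.7, 170.3], [314.7, 167.9], [322.0, 170.6]]
1.2 [[331.2, 172.7], [327.6, 171.0], [326.6, 172.3]]
164 [22, 14, 26, 24, 20, 32, 75, 113, 71, 25, 19, 12, 7, 7, 17, 28, 29, 36, 63, 94, 101, 100, 103, 99, 75, 50, 58, 55, 60, 62, 61, 57, 65, 63, 60, 45, 49, 46]
166 [23, 20, 22, 20, 24, 54, 95, 113, 62, 27, 23, 14, 19, 47, 82, 83, 71, 74, 101, 104, 101, 104, 103, 97, 67, 52, 53, 57, 55, 51, 55, 58, 61, 52, 51, 49, 53, 50]
168 [30, 21, 25, 26, 27, 66, 110, 85, 39, 24, 22, 9, 34, 71, 94, 92, 83, 92, 100, 102, 95, 100, 102, 82, 57, 51, 54, 50, 51, 53, 48, 53, 44, 49, 44, 48, 50, 50]
170 [27, 21, 17, 25, 35, 75, 112, 73, 28, 17, 21, 14, 45, 87, 106, 85, 71, 84, 95, 104, 99, 97, 92, 64, 50, 51, 50, 51, 48, 45, 48, 43, 46, 44, 48, 51, 51, 52]
172 [20, 14, 23, 22, 35, 66, 88, 52, 29, 13, 4, 20, 56, 89, 98, 76, 78, 96, 94, 88, 93, 89, 74, 53, 41, 48, 41, 36, 42, 44, 43, 43, 42, 45, 46, 49, 50, 52]
174 [6, 13, 13, 13, 16, 20, 25, 13, 18, 13, 19, 26, 61, 83, 81, 60, 62, 62, 67, 62, 58, 51, 43, 41, 32, 33, 36, 36, 40, 47, 42, 46, 49, 48, 47, 52, 51, 52]
176 [19, 21, 21, 22, 23, 21, 24, 24, 28, 26, 14, 7, 15, 30, 29, 26, 43, 51, 55, 55, 49, 45, 36, 27, 32, 36, 41, 38, 39, 44, 44, 45, 48, 48, 53, 48, 50, 53]
```

The hook stands at about 0.45 rad. I'll lower the shut fingers in front of the pad and approach.

Call:
play_rows(
  motion=[
    {"wx":0,"wy":0,"wz":0,"x":0.05,"y":0.003,"z":0.2,"hand":-1},
    {"wx":0,"wy":0,"wz":0,"x":0.05,"y":0.003,"z":0.4,"hand":-1},
    {"wx":0,"wy":0,"wz":0,"x":0.05,"y":0.003,"z":0.47,"hand":-1},
    {"wx":0,"wy":0,"wz":0,"x":0.15,"y":0.003,"z":0.47,"hand":-1},
    {"wx":0,"wy":0,"wz":0,"x":0.2,"y":0.003,"z":0.47,"hand":-1},
    {"wx":0,"wy":0,"wz":0,"x":0.23,"y":0.003,"z":0.47,"hand":-1},
    {"wx":0,"wy":0,"wz":0,"x":0.26,"y":0.003,"z":0.47,"hand":-1},
    {"wx":0,"wy":0,"wz":0,"x":0.28,"y":0.003,"z":0.47,"hand":-1},
    {"wx":0,"wy":0,"wz":0,"x":0.28,"y":0.003,"z":0.47,"hand":-1},
  ],
)

```text
time: 14.0
tcp_pos: [0.5221, -0.1051, 0.0488]
orientation: [[0.174, 0.985, 0.001], [0.985, -0.174, 0.001], [0.001, 0.001, -1.0]]
force: [-0.2, 0.6, -0.0]
opening: 0.0003
finger_force: 0.1
```

```bash
python3 - <<'E'
from go import *
st()
E
```

```text
t 14.0 tcp [ 0.5221 -0.1051  0.0488] press [-221.3   -0.6   48.8] F [-0.2  0.6 -0. ] op 0.0002691761179437252
```

Call:
play_rows(
  motion=[
    {"wx":0,"wy":0,"wz":0,"x":0.01,"y":0,"z":0,"hand":-1},
    {"wx":0,"wy":0,"wz":0,"x":0.02,"y":0,"z":0,"hand":-1},
    {"wx":0,"wy":0,"wz":0,"x":0.03,"y":0,"z":0,"hand":-1},
    {"wx":0,"wy":0,"wz":0,"x":0.04,"y":0,"z":0,"hand":-1},
    {"wx":0,"wy":0,"wz":0,"x":0.045,"y":0,"z":0,"hand":-1},
  ],
)

```text
time: 14.5
tcp_pos: [0.5231, -0.0972, 0.0484]
orientation: [[0.174, 0.985, -0.0], [0.985, -0.174, -0.0], [-0.0, -0.0, -1.0]]
force: [-0.1, -2.2, 0.9]
opening: 0.0001
finger_force: 1.3
```

```bash
python3 - <<'E'
from go import *
st()
E
```

```text
t 14.5 tcp [ 0.5231 -0.0972  0.0484] press [-2.132e+02 -1.000e-01  4.840e+01] F [-0.1 -2.2  0.9] op 0.0001151408086276425
```

Light contact, 2 N. Advancing in small steps.

Call:
play_rows(
  motion=[
    {"wx":0,"wy":0,"wz":0,"x":0.005,"y":0,"z":0,"hand":-1},
    {"wx":0,"wy":0,"wz":0,"x":0.01,"y":0,"z":0,"hand":-1},
    {"wx":0,"wy":0,"wz":0,"x":0.01,"y":0,"z":0,"hand":-1},
  ],
)

```text
time: 14.8
tcp_pos: [0.5232, -0.0964, 0.0486]
orientation: [[0.175, 0.985, -0.0], [0.985, -0.175, -0.001], [-0.001, 0.0, -1.0]]
force: [-1.6, -4.1, 1.8]
opening: 0.0005
finger_force: 2.5
```

Call:
play_rows(
  motion=[
    {"wx":0,"wy":0,"wz":0,"x":0.005,"y":0,"z":0,"hand":-1},
    {"wx":0,"wy":0,"wz":0,"x":0.005,"y":0,"z":0,"hand":-1},
  ],
)

```text
time: 15.0
tcp_pos: [0.5233, -0.096, 0.0487]
orientation: [[0.175, 0.985, -0.0], [0.985, -0.175, -0.002], [-0.002, 0.0, -1.0]]
force: [-1.8, -5.6, 2.7]
opening: 0.0006
finger_force: 2.9
```

Call:
play_rows(
  motion=[
    {"wx":0,"wy":0,"wz":0,"x":0.005,"y":0,"z":0,"hand":-1},
    {"wx":0,"wy":0,"wz":0,"x":0.005,"y":0,"z":0,"hand":-1},
  ],
)

```text
time: 15.2
tcp_pos: [0.5234, -0.0955, 0.0488]
orientation: [[0.176, 0.984, -0.0], [0.984, -0.176, -0.003], [-0.003, 0.0, -1.0]]
force: [-2.0, -7.0, 3.4]
opening: 0.0003
finger_force: 3.4
```

Call:
play_rows(
  motion=[
    {"wx":0,"wy":0,"wz":0,"x":0.005,"y":0,"z":0,"hand":-1},
    {"wx":0,"wy":0,"wz":0,"x":0.01,"y":0,"z":0,"hand":-1},
    {"wx":0,"wy":0,"wz":0,"x":0.01,"y":0,"z":0,"hand":-1},
  ],
)

```text
time: 15.5
tcp_pos: [0.5236, -0.0946, 0.0489]
orientation: [[0.176, 0.984, -0.001], [0.984, -0.176, -0.004], [-0.004, 0.0, -1.0]]
force: [-3.3, -8.9, 4.2]
opening: 0.0005
finger_force: 4.4
```

Call:
play_rows(
  motion=[
    {"wx":0,"wy":0,"wz":0,"x":0.005,"y":0,"z":0,"hand":-1},
    {"wx":0,"wy":0,"wz":0,"x":0.01,"y":0,"z":0,"hand":-1},
    {"wx":0,"wy":0,"wz":0,"x":0.01,"y":0,"z":0,"hand":-1},
  ],
)

```text
time: 15.8
tcp_pos: [0.5238, -0.0936, 0.0492]
orientation: [[0.177, 0.984, -0.001], [0.984, -0.177, -0.005], [-0.005, 0.0, -1.0]]
force: [-3.8, -9.8, 6.9]
opening: 0.0007
finger_force: 5.2
```

Call:
play_rows(
  motion=[
    {"wx":0,"wy":0,"wz":0,"x":0.005,"y":0,"z":0,"hand":-1},
    {"wx":0,"wy":0,"wz":0,"x":0.01,"y":0,"z":0,"hand":-1},
    {"wx":0,"wy":0,"wz":0,"x":0.01,"y":0,"z":0,"hand":-1},
  ],
)

```text
time: 16.1
tcp_pos: [0.5241, -0.0922, 0.0493]
orientation: [[0.177, 0.984, -0.001], [0.984, -0.177, -0.005], [-0.005, 0.0, -1.0]]
force: [-4.7, -10.9, 7.2]
opening: 0.0003
finger_force: 5.7
```

Call:
play_rows(
  motion=[
    {"wx":0,"wy":0,"wz":0,"x":0.005,"y":0,"z":0,"hand":-1},
    {"wx":0,"wy":0,"wz":0,"x":0.01,"y":0,"z":0,"hand":-1},
    {"wx":0,"wy":0,"wz":0,"x":0.01,"y":0,"z":0,"hand":-1},
  ],
)

```text
time: 16.4
tcp_pos: [0.5253, -0.0863, 0.0488]
orientation: [[0.176, 0.984, 0.001], [0.984, -0.176, -0.0], [-0.0, 0.001, -1.0]]
force: [-0.8, -4.1, 2.3]
opening: 0.0004
finger_force: 2.3
```

Call:
play_rows(
  motion=[
    {"wx":0,"wy":0,"wz":0,"x":0.005,"y":0,"z":0,"hand":-1},
    {"wx":0,"wy":0,"wz":0,"x":0.01,"y":0,"z":0,"hand":-1},
    {"wx":0,"wy":0,"wz":0,"x":0.01,"y":0,"z":0,"hand":-1},
  ],
)

```text
time: 16.7
tcp_pos: [0.5255, -0.0856, 0.0488]
orientation: [[0.175, 0.985, 0.0], [0.985, -0.175, -0.003], [-0.003, 0.001, -1.0]]
force: [-1.8, -8.1, 4.0]
opening: 0.0005
finger_force: 3.9
```

```bash
python3 - <<'E'
from go import *
st()
E
```

```text
t 16.7 tcp [ 0.5255 -0.0856  0.0488] press [-201.4   -0.5   48.8] F [-1.8 -8.1  4. ] op 0.0005293414208618541
```

It clicked: the force dropped and the tool jumped to about −201. One gentle press home, then I'll back off and go to the lock.

Call:
play_rows(
  motion=[
    {"wx":0,"wy":0,"wz":0,"x":0.005,"y":0,"z":0,"hand":-1},
    {"wx":0,"wy":0,"wz":0,"x":0.01,"y":0,"z":0,"hand":-1},
    {"wx":0,"wy":0,"wz":0,"x":0.01,"y":0,"z":0,"hand":-1},
  ],
)

```text
time: 17.0
tcp_pos: [0.5255, -0.0851, 0.0488]
orientation: [[0.176, 0.984, -0.0], [0.984, -0.176, -0.005], [-0.005, 0.001, -1.0]]
force: [-2.6, -9.7, 4.8]
opening: -0.0002
finger_force: 5.2
```

Call:
play_rows(
  motion=[
    {"wx":0,"wy":0,"wz":0,"x":-0.05,"y":0,"z":0,"hand":-1},
    {"wx":0,"wy":0,"wz":0,"x":-0.2,"y":0,"z":0,"hand":-1},
    {"wx":0,"wy":0,"wz":0,"x":-0.3,"y":0,"z":-0.2,"hand":-1},
    {"wx":0,"wy":0,"wz":0,"x":-0.3,"y":0,"z":-0.4,"hand":-1},
    {"wx":0,"wy":0,"wz":0,"x":-0.3,"y":0,"z":-0.5,"hand":-1},
    {"wx":0,"wy":0,"wz":0,"x":-0.3,"y":0,"z":-0.5,"hand":-1},
  ],
)

```text
time: 17.6
tcp_pos: [0.5181, -0.1392, 0.1514]
orientation: [[0.173, 0.985, 0.006], [0.985, -0.173, 0.002], [0.003, 0.006, -1.0]]
force: [0.6, 0.3, -0.4]
opening: 0.0004
finger_force: 0.0
```

```bash
python3 - <<'E'
from go import *
st();go(P(-163,-112,148));go(P(-163,-112,80))
g=eyes.get_image('top').mean(2);q[3]=0
for ph in(0,.05,.18):
    q[4]=ph;print(ph,[np.round(proj('top',W(q,p,'h'))[0],1).tolist() for p in((-184,0,108),(-151,0,108),(-190,0,90))])
print(proj('top',[W(q,(-163,y,124),'l') for y in(-85,-71)]))
for v in range(136,150,1):print(v,g[v,300:320].astype(int).tolist())
for v in range(162,178,2):print(v,g[v,298:330].astype(int).tolist())
E
```

```text
t 17.6 tcp [ 0.5181 -0.1392  0.1514] press [-255.5   -2.5  151.4] F [ 0.6  0.3 -0.4] op 0.0003597281154800987
xyz [0.4633 0.5467 0.022 ] w [ 0.0038 -0.0021 -0.0009]
xyz [0.4621 0.5447 0.362 ] w [ 0.0038 -0.0021 -0.0009]
0 [[311.2, 167.5], [300.4, 165.5], [313.3, 168.5]]
0.05 [[312.3, 167.7], [301.5, 165.7], [314.2, 168.7]]
0.18 [[315.2, 168.3], [304.5, 166.1], [316.2, 169.1]]
[[309.34830863 137.63766784]
 [308.48424656 142.23204026]]
136 [19, 18, 26, 24, 20, 12, 52, 100, 99, 53, 19, 23, 23, 52, 83, 64, 57, 86, 83, 48]
137 [27, 24, 28, 29, 18, 14, 60, 110, 97, 47, 24, 18, 21, 67, 103, 68, 30, 52, 48, 41]
138 [21, 18, 20, 14, 19, 11, 67, 115, 101, 62, 55, 44, 39, 75, 107, 64, 29, 41, 36, 37]
139 [20, 34, 24, 20, 23, 14, 66, 124, 122, 112, 107, 92, 69, 87, 102, 60, 13, 32, 35, 42]
140 [47, 69, 68, 53, 33, 31, 71, 116, 142, 150, 146, 132, 103, 99, 93, 51, 14, 19, 35, 40]
141 [68, 87, 91, 76, 48, 39, 80, 114, 149, 154, 156, 149, 114, 98, 78, 34, 9, 16, 35, 39]
142 [64, 79, 82, 72, 42, 45, 87, 107, 136, 145, 151, 146, 111, 104, 71, 25, 17, 22, 39, 51]
143 [51, 57, 58, 56, 26, 45, 79, 89, 1
[... 973 characters left out ...]
 49, 47, 53, 51, 52, 55]
168 [23, 24, 43, 89, 128, 137, 132, 134, 136, 132, 135, 128, 107, 64, 47, 50, 47, 52, 48, 49, 48, 47, 45, 48, 50, 51, 54, 50, 54, 55, 53, 55]
170 [23, 26, 37, 80, 107, 112, 114, 111, 118, 122, 131, 122, 81, 53, 47, 50, 43, 43, 42, 44, 46, 47, 48, 52, 46, 52, 51, 53, 52, 54, 52, 54]
172 [7, 24, 23, 18, 39, 66, 81, 50, 36, 42, 49, 46, 45, 46, 40, 39, 37, 36, 46, 42, 42, 47, 41, 47, 49, 50, 51, 53, 54, 55, 55, 50]
174 [2, 5, 19, 7, 19, 24, 25, 23, 19, 10, 4, 24, 36, 34, 36, 38, 39, 38, 39, 42, 45, 47, 44, 48, 50, 49, 57, 53, 51, 58, 58, 56]
176 [17, 13, 21, 19, 21, 24, 20, 23, 22, 7, 15, 25, 29, 36, 38, 38, 42, 41, 42, 47, 40, 47, 45, 51, 48, 48, 51, 52, 52, 53, 56, 51]
```

The nose edges at u ≈ 300.7 and 310.8 match a hook angle near 0, so it is home. Now the lock.

Call:
play_rows(
  motion=[
    {"wx":0,"wy":0,"wz":0,"x":0.15,"y":0.2,"z":0,"hand":-1},
    {"wx":0,"wy":0,"wz":0,"x":0.3,"y":0.4,"z":0,"hand":-1},
    {"wx":0,"wy":0,"wz":0,"x":0.46,"y":0.55,"z":0,"hand":-1},
    {"wx":0,"wy":0,"wz":0,"x":0.46,"y":0.55,"z":0,"hand":-1},
    {"wx":0,"wy":0,"wz":0,"x":0.46,"y":0.55,"z":0.15,"hand":-1},
    {"wx":0,"wy":0,"wz":0,"x":0.46,"y":0.55,"z":0.27,"hand":-1},
    {"wx":0,"wy":0,"wz":0,"x":0.46,"y":0.55,"z":0.33,"hand":-1},
    {"wx":0,"wy":0,"wz":0,"x":0.46,"y":0.55,"z":0.36,"hand":-1},
    {"wx":0,"wy":0,"wz":0,"x":0.46,"y":0.55,"z":0.36,"hand":-1},
  ],
)

```text
time: 18.55
tcp_pos: [0.6391, -0.0687, 0.0755]
orientation: [[0.174, 0.985, -0.002], [0.985, -0.174, 0.0], [0.0, -0.002, -1.0]]
force: [0.6, 0.1, 0.5]
opening: 0.0006
finger_force: 0.0
```

```bash
python3 - <<'E'
from go import *
st();go(P(-163,-90,80))
E
```

```text
t 18.55 tcp [ 0.6391 -0.0687  0.0755] press [-165.2 -109.6   75.5] F [0.6 0.1 0.5] op 0.0005803265020773521
xyz [ 0.0109 -0.0979 -0.0221] w [-0.001  -0.     -0.0017]
```

Call:
play_rows(
  motion=[
    {"wx":0,"wy":0,"wz":0,"x":0.01,"y":0,"z":-0.02,"hand":-1},
    {"wx":0,"wy":0,"wz":0,"x":0.01,"y":-0.03,"z":-0.02,"hand":-1},
    {"wx":0,"wy":0,"wz":0,"x":0.01,"y":-0.06,"z":-0.02,"hand":-1},
    {"wx":0,"wy":0,"wz":0,"x":0.01,"y":-0.08,"z":-0.02,"hand":-1},
    {"wx":0,"wy":0,"wz":0,"x":0.01,"y":-0.1,"z":-0.02,"hand":-1},
    {"wx":0,"wy":0,"wz":0,"x":0.01,"y":-0.12,"z":-0.02,"hand":-1},
  ],
)

```text
time: 19.15
tcp_pos: [0.6171, -0.0628, 0.081]
orientation: [[0.174, 0.985, 0.002], [0.985, -0.174, -0.0], [0.0, 0.002, -1.0]]
force: [1.7, -0.7, -1.0]
opening: 0.0003
finger_force: 1.1
```

Call:
play_rows(
  motion=[
    {"wx":0,"wy":0,"wz":0,"x":0,"y":-0.02,"z":0,"hand":-1},
    {"wx":0,"wy":0,"wz":0,"x":0,"y":-0.04,"z":0,"hand":-1},
    {"wx":0,"wy":0,"wz":0,"x":0,"y":-0.04,"z":0,"hand":-1},
  ],
)

```text
time: 19.45
tcp_pos: [0.6083, -0.0614, 0.0807]
orientation: [[0.174, 0.985, 0.0], [0.985, -0.174, 0.0], [0.0, -0.0, -1.0]]
force: [1.3, -0.3, 0.5]
opening: 0.0005
finger_force: 0.4
```

```bash
python3 - <<'E'
from go import *
st()
g=eyes.get_image('side').mean(2);q[3]=0
print(proj('side',[W(q,(-163,y,124),'l') for y in(-78,-63,-48)]))
for v in range(174,194,2):print(v,g[v,318:356].astype(int).tolist())
E
```

```text
t 19.45 tcp [ 0.6083 -0.0614  0.0807] press [-163.3  -78.    80.7] F [ 1.3 -0.3  0.5] op 0.0005027505403159992
[[341.25344046 184.33318019]
 [337.79499648 185.17335841]
 [334.31991013 186.01756048]]
174 [151, 88, 4, 7, 19, 22, 22, 22, 17, 18, 22, 67, 128, 143, 158, 155, 126, 6, 11, 22, 15, 18, 15, 18, 18, 16, 17, 25, 36, 19, 10, 9, 7, 8, 9, 20, 73, 134]
176 [158, 155, 117, 2, 4, 7, 8, 6, 15, 55, 92, 118, 146, 109, 98, 83, 97, 59, 42, 42, 12, 10, 9, 9, 7, 7, 8, 4, 8, 14, 9, 24, 37, 42, 73, 77, 104, 137]
178 [161, 137, 128, 97, 2, 4, 4, 3, 13, 48, 50, 51, 51, 55, 57, 59, 93, 93, 98, 47, 11, 8, 8, 8, 7, 7, 5, 5, 40, 118, 134, 119, 112, 114, 123, 126, 137, 140]
180 [110, 103, 103, 98, 53, 21, 4, 3, 15, 50, 53, 54, 64, 69, 99, 104, 130, 130, 131, 123, 42, 3, 3, 3, 4, 5, 2, 27, 98, 131, 75, 73, 75, 119, 140, 141, 141, 142]
182 [68, 68, 68, 70, 75, 70, 20, 7, 24, 64, 65, 65, 65, 65, 70, 98, 98, 99, 98, 99, 90, 3, 2, 3, 6, 4, 4, 21, 56, 64, 61, 57, 60, 99, 143, 142, 143, 143]
184 [63, 63, 64, 63, 64, 64, 64, 63, 63, 64, 63, 63, 63, 63, 63, 62, 62, 61, 58, 55, 44, 6, 4, 3, 5, 4, 10, 36, 49, 50, 49, 48, 54, 100, 143, 143, 143, 144]
186 [64, 64, 64, 63, 63, 62, 63, 61, 60, 60, 59, 57, 56, 54, 52, 50, 48, 47, 53, 57, 59, 55, 15, 2, 6, 5, 8, 28, 31, 26, 12, 11, 5, 48, 138, 138, 145, 145]
188 [61, 60, 59, 57, 55, 52, 52, 49, 47, 47, 46, 46, 45, 44, 45, 46, 45, 44, 48, 55, 58, 53, 16, 3, 3, 3, 4, 2, 7, 4, 2, 4, 6, 35, 104, 133, 139, 145]
190 [39, 38, 31, 28, 13, 18, 35, 44, 39, 39, 44, 42, 49, 55, 56, 57, 50, 53, 48, 37, 36, 23, 16, 24, 36, 32, 27, 28, 31, 15, 9, 15, 36, 96, 118, 133, 134, 139]
192 [6, 10, 38, 49, 50, 53, 42, 16, 10, 19, 46, 41, 38, 35, 30, 28, 41, 36, 25, 32, 33, 24, 16, 13, 4, 4, 4, 3, 4, 5, 21, 44, 60, 132, 133, 133, 133, 134]
```

Pushing with about 1.5 N. Continuing to the end stop.

Call:
play_rows(
  motion=[
    {"wx":0,"wy":0,"wz":0,"x":0,"y":-0.015,"z":0,"hand":-1},
    {"wx":0,"wy":0,"wz":0,"x":0,"y":-0.03,"z":0,"hand":-1},
    {"wx":0,"wy":0,"wz":0,"x":0,"y":-0.04,"z":0,"hand":-1},
  ],
)

```text
time: 19.8
tcp_pos: [0.6007, -0.0601, 0.0805]
orientation: [[0.174, 0.985, 0.0], [0.985, -0.174, -0.0], [-0.0, 0.0, -1.0]]
force: [2.4, -0.4, 0.8]
opening: 0.0005
finger_force: 1.0
```

Call:
play_rows(
  motion=[
    {"wx":0,"wy":0,"wz":0,"x":0,"y":-0.01,"z":0,"hand":-1},
    {"wx":0,"wy":0,"wz":0,"x":0,"y":-0.02,"z":0,"hand":-1},
  ],
)

```text
time: 20.0
tcp_pos: [0.5968, -0.0594, 0.0805]
orientation: [[0.174, 0.985, 0.0], [0.985, -0.174, -0.0], [-0.0, 0.0, -1.0]]
force: [1.9, -0.5, 0.9]
opening: 0.0006
finger_force: 1.0
```

Call:
play_rows(
  motion=[
    {"wx":0,"wy":0,"wz":0,"x":0,"y":-0.01,"z":0,"hand":-1},
    {"wx":0,"wy":0,"wz":0,"x":0,"y":-0.02,"z":0,"hand":-1},
  ],
)

```text
time: 20.2
tcp_pos: [0.5928, -0.0588, 0.0805]
orientation: [[0.174, 0.985, 0.0], [0.985, -0.174, -0.0], [-0.0, 0.0, -1.0]]
force: [2.2, -0.7, 1.1]
opening: 0.0004
finger_force: 1.0
```

```bash
python3 - <<'E'
from go import *
st()
E
```

```text
t 20.2 tcp [ 0.5928 -0.0588  0.0805] press [-163.4  -62.2   80.5] F [ 2.2 -0.7  1.1] op 0.00040758034077012273
```

Call:
play_rows(
  motion=[
    {"wx":0,"wy":0,"wz":0,"x":0,"y":-0.01,"z":0,"hand":-1},
    {"wx":0,"wy":0,"wz":0,"x":0,"y":-0.02,"z":0,"hand":-1},
  ],
)

```text
time: 20.4
tcp_pos: [0.5918, -0.0587, 0.081]
orientation: [[0.174, 0.985, 0.007], [0.985, -0.174, -0.002], [-0.001, 0.007, -1.0]]
force: [11.7, -3.8, -4.8]
opening: 0.0001
finger_force: 5.9
```

Call:
play_rows(
  motion=[
    {"wx":0,"wy":0,"wz":0,"x":0,"y":-0.01,"z":0,"hand":-1},
    {"wx":0,"wy":0,"wz":0,"x":0,"y":-0.02,"z":0,"hand":-1},
  ],
)

```text
time: 20.6
tcp_pos: [0.5916, -0.0588, 0.0814]
orientation: [[0.174, 0.985, 0.014], [0.985, -0.174, -0.004], [-0.001, 0.015, -1.0]]
force: [21.5, -5.4, -12.0]
opening: 0.0005
finger_force: 10.4
```

Call:
play_rows(
  motion=[
    {"wx":0,"wy":0,"wz":0,"x":0,"y":-0.01,"z":0,"hand":-1},
    {"wx":0,"wy":0,"wz":0,"x":0,"y":-0.02,"z":0,"hand":-1},
  ],
)

```text
time: 20.8
tcp_pos: [0.5914, -0.0587, 0.0824]
orientation: [[0.174, 0.984, 0.022], [0.985, -0.174, -0.006], [-0.002, 0.023, -1.0]]
force: [27.6, -6.8, -14.6]
opening: 0.0002
finger_force: 14.3
```

The stop is firm, and about 30 mm after first contact. I'll back off, lift clear and check numerically.

Call:
play_rows(
  motion=[
    {"wx":0,"wy":0,"wz":0,"x":0,"y":0.05,"z":0,"hand":-1},
    {"wx":0,"wy":0,"wz":0,"x":0,"y":0.1,"z":0,"hand":-1},
    {"wx":0,"wy":0,"wz":0,"x":0,"y":0.1,"z":-0.2,"hand":-1},
    {"wx":0,"wy":0,"wz":0,"x":0,"y":0.1,"z":-0.45,"hand":-1},
    {"wx":0,"wy":0,"wz":0,"x":-0.3,"y":0.1,"z":-0.7,"hand":-1},
    {"wx":0,"wy":0,"wz":0,"x":-0.7,"y":0.1,"z":-0.8,"hand":-1},
    {"wx":0,"wy":0,"wz":0,"x":-1,"y":0.1,"z":-0.8,"hand":-1},
    {"wx":0,"wy":0,"wz":0,"x":-1,"y":0.1,"z":-0.8,"hand":-1},
    {"wx":0,"wy":0,"wz":0,"x":-1,"y":0.1,"z":-0.8,"hand":-1},
  ],
)

```text
time: 21.7
tcp_pos: [0.5625, -0.2635, 0.2415]
orientation: [[0.182, 0.983, -0.001], [0.983, -0.182, -0.002], [-0.002, -0.001, -1.0]]
force: [0.3, -1.2, 0.5]
opening: 0.0006
finger_force: 0.0
```

```bash
python3 - <<'E'
from go import *
st()
i=eyes.get_image('top');g=i.mean(2);cv2.imwrite('pics/end.png',i);q[3]=0
print(proj('top',[W(q,(-163,y,124),'l') for y in(-78,-48)]))
for v in range(136,178,2):print(v,g[v,298:322].astype(int).tolist())
a=cv2.imread('pics/top0.png').mean(2)
for n,(u0,u1,v0,v1) in dict(ramekin=(244,270,88,106),turner=(340,372,128,218),mill=(124,166,178,200),can=(120,168,130,168)).items():print(n,cv2.phaseCorrelate(a[v0:v1,u0:u1].astype('f4'),g[v0:v1,u0:u1].astype('f4')))
E
```

```text
t 21.7 tcp [ 0.5625 -0.2635  0.2415] press [-370.3  -67.6  241.5] F [ 0.3 -1.2  0.5] op 0.0006366222634709561
[[308.91641305 139.93406519]
 [307.06238769 149.79351256]]
136 [68, 30, 22, 21, 30, 24, 21, 12, 46, 97, 97, 53, 29, 27, 20, 55, 88, 62, 58, 90, 122, 124, 122, 116]
138 [61, 20, 17, 18, 9, 19, 26, 15, 64, 112, 80, 36, 25, 20, 33, 81, 114, 72, 28, 66, 98, 105, 103, 107]
140 [51, 25, 54, 72, 67, 57, 39, 32, 77, 107, 65, 29, 20, 25, 54, 103, 102, 53, 30, 69, 96, 98, 102, 105]
142 [37, 23, 66, 87, 86, 79, 41, 46, 96, 90, 47, 17, 20, 29, 69, 115, 82, 34, 47, 91, 106, 108, 109, 108]
144 [28, 23, 45, 49, 44, 39, 28, 71, 113, 79, 35, 23, 19, 34, 81, 111, 68, 25, 56, 101, 109, 109, 112, 108]
146 [27, 36, 47, 48, 48, 41, 36, 80, 108, 65, 23, 24, 17, 59, 99, 93, 49, 40, 80, 104, 108, 105, 110, 107]
148 [28, 63, 77, 77, 72, 40, 48, 102, 120, 105, 83, 71, 61, 74, 115, 81, 27, 51, 95, 106, 107, 107, 111, 109]
150 [43, 87, 98, 93, 64, 27, 60, 113, 145, 154, 156, 153, 135, 98, 97, 58, 22, 61, 100, 110, 109, 105, 102, 108]
152 [67, 97, 101, 86, 51, 32, 56, 92, 123, 134, 141, 141, 117, 99, 78, 
[... 976 characters left out ...]
18, 120, 116, 123, 127, 136, 130, 124, 124, 83, 59, 74, 112, 123, 122, 122, 120, 119, 116]
172 [14, 17, 22, 27, 45, 70, 81, 50, 37, 45, 50, 67, 99, 89, 65, 77, 106, 117, 122, 119, 120, 122, 117, 110]
174 [6, 16, 17, 15, 18, 14, 23, 24, 16, 16, 16, 17, 37, 49, 61, 98, 119, 123, 125, 119, 119, 120, 123, 119]
176 [10, 15, 24, 22, 29, 28, 22, 25, 32, 20, 23, 21, 13, 28, 40, 73, 102, 119, 119, 120, 121, 118, 127, 130]
ramekin ((0.6880616211320252, -0.02818974250942219), 1.0789930668387393)
turner ((2.061022113214019, -3.181076942640942), -0.05141801370514764)
mill ((0.4888988969756909, 0.041872540203915065), 1.0407973262998793)
can ((0.06385573597815153, 0.006086275773338201), 0.9769227646291256)
```

The grip has moved 9.8 px, which is about 30 mm, and the hook is still home. The ramekin, mill and canister show no real shift. The turner is hidden by the arm, so its check is unreliable, but the fingers stayed well clear of it.

```bash
python3 -c "
from bench import robot
print(robot.finish_job())"
```

```text
the job is handed in; nothing more can be done
None
```

The job is handed in: the lid is shut, the hook clicked home behind its catch, and the lock was pushed about 30 mm to its end stop; the hand-in returned no verdict.

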